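# Load the grind-sieve shaker and reset its stop

## Task

Get the coffee sieve shaker ready to run: push its red mushroom stop down until it stays down, then stack the blue catch pan, every orange sieve that is on the table (one to three, in any order) and last the white cover disc squarely in the pocket between the four posts. Lower the clear hood gently all the way shut, and only then twist the red stop clockwise so that it pops back up. Leave the glass and the cup where they are.

Things in the scene. Friction and masses are not known exactly. Their poses are not given: they have to be found in the camera images.
- shaker: Fixed shaker: grey base 190 x 190 mm, flat silver deck 40 mm high. Origin under its centre on the table; x points from front to rear (hinge side). Four steel posts (10 mm thick, 72 mm tall) stand on the deck at (+-26.2, +-26.2) mm around the pocket, with 42 mm gaps between them on all four sides; gripping parts along the shaker's y keeps the gripper clear of the open hood.
- pocket (a point): Centre of the pocket's floor on the deck, 40 mm above the table, midway between the four posts. A 60 mm disc fits between the posts with 2 mm to spare all round. Axes as the shaker's.
- hood (a joint): Clear hood with dark edges and a steel bar handle, hinged at the rear of the deck. Angle in rad: 0 = shut, 1.4 to 1.6 = standing open at the start (end stop 1.75). A stiff hinge: it stays where it is left; up to about 5 N at the handle moves it. Shut, it measures 152 mm (front to rear) x 160 mm x 88 mm high and covers posts and parts. Walls 4 mm.
- hood_handle (a point): Middle of the hood's handle: a round bar 10 mm thick and 80 mm long, parallel to the shaker's y, on two stems 35 mm out from the hood's front wall. Shut, it lies 187 mm in front of the hinge and 50 mm above it; open, it stands above the hood's upper end. It can be pinched from above, across the bar, all the way through the arc (it turns in the fingers).
- hood_hinge (a point): Middle of the hood's hinge axis (parallel to the shaker's y): 77 mm behind the pocket centre, 42 mm above the table. Does not move.
- stop_box: Fixed yellow control box, 80 x 80 x 45 mm, with the red mushroom stop upright in the middle of its top. Origin under its centre on the table. It may be on either side of the shaker.
- stop_top (a point): Centre of the top of the red mushroom head, on its axis: 84 mm above the table when up, about 77 mm when latched. The head is a cylinder 40 mm in diameter and 24 mm high, with a white bar painted on top.
- stop_press (a joint): How far the red head is pressed, in m: 0 = up, 0.010 = bottom stop. A spring resists with 2 N (up) to 5 N (bottom). Pressed beyond about 7.5 mm it latches and then stays down at about 0.007 by itself when let go.
- stop_turn (a joint): How far the red head is twisted clockwise seen from above, in rad, 0 to 1.2; a weak spring turns it back to 0. Turned past about 0.6 while latched it frees the latch (0.9 is sure); let go and the head springs up.
- pan: Blue catch pan, an open shallow dish 60 mm in diameter and 20 mm high, goes at the bottom. Loose. Origin at the centre of its underside, z up along its axis; it lies flat on the table at the start.
- sieve1: Orange sieve ring with grey mesh, 60 mm in diameter and 14 mm high. All sieves are alike and one to three of them are present (None from the start = absent). It is stacked as a solid disc: 14 mm higher each. Loose. Origin at the centre of its underside, z up along its axis; it lies flat on the table at the start.
- sieve2: As sieve1.
- sieve3: As sieve1.
- cover: White cover disc with a small black dot, 60 mm in diameter and 14 mm high, goes on top. Loose. Origin at the centre of its underside, z up along its axis; it lies flat on the table at the start.
- glass: Small loose espresso glass, 60 mm wide and 62 mm high, to be left alone. Origin under its centre.
- cup: White mug, 90 mm wide and 62 mm high (handle extra), beside the open hood, to be left alone. Origin under its centre.
- tub: Fixed dark open steel tub, 85 x 85 x 55 mm, in the way among the parts. Origin under its centre.
Things that resemble listed ones, but are neither listed nor needed, are in the scene too. What is shaped like the cover but green or purple is not meant.

How it is judged:
By the outcome, as a careful person would: the job done as asked, in the order asked, and still so for the second after the job is handed in, with the robot touching nothing.
Of sieve1, sieve2, sieve3 only 1 to 3 are there at a start; the rules pass over those that are not, and their reading is None.
At some moment in a run one of pan, sieve1, sieve2, sieve3, cover may be knocked a few centimetres aside while the robot is not near it.
Once in a run the grip may slacken for a moment while it holds something.
It also fails if it takes over 210 s, if anything falls off the work surface, if the arm or the gripper's body presses on something with over 40 N, if the wrist force passes 120 N, or if a joint passes its speed limit or range.

## Robot

A 6-joint arm with a two-finger parallel gripper is mounted at the origin on the work surface. World frame = base frame: x ahead of the robot, y to its left, z up, the work surface at z = 0. Lengths are in m, angles in rad, forces in N, time in s.
With the tool pointing down it reaches from about 0.375 to 0.9 m from the base axis. Payload 3.1 kg.
Tool frame: the origin (TCP) lies midway between the tips of the shut fingers; the grasp point (between the pads) lies robot.grip_point_offset behind it (robot.grip_point_offset is the distance from the TCP to the grasp point, in m); z points along the fingers, y is the direction in which the jaws open and shut (so a half turn about z gives the same grasp; the last joint's range is limited). The gripper opens to 87 mm and grips with 3 to 60 N. Pads are 19 mm wide; open, the fingers measure 117 mm over their backs; the gripper's body (75 mm by 190 mm) begins 51 mm behind the grasp point.
Start: joints at [-1.389, 0.527, 1.433, -0, 1.181, -0.178], TCP at [0.221, -0.585, 0.223] pointing down, gripper open.
Joint ranges: [-3.08, 3.08], [-0.75, 2.2], [0.22, 2.44], [-1.43, 4.57], [0, 2.65], [-2.85, 2.85]. Speed limits (rad/s): [2.79, 2.79, 3.14, 3.14, 3.14, 3.14].

## Interface

Orientations are given as a unit quaternion [x, y, z, w].
In Python, from rig import robot, cams, hand_in gives the robot as it stands. The module is installed in compiled form; this text tells all that it offers.
- The arm moves only by the tool send_rows, never from a script. Its argument "steps" is one flat list of numbers, 5 for each row, row after row: the finger opening in m, from 0 to 0.087, then the shift along the tool's x, y, z in m, then the turn about the tool's z in rad. A call has 1 to 8 rows; each row is the pose to reach, as a shift and turn from the pose measured when the call began, along the tool's axes at that moment; what a row does not reach only later rows make up. A row lasts 1/8 s, in which the tool goes at most 62.5 mm and 10.7 degrees, less where a joint would pass 70% of its speed; a pose out of reach is approached as far as the arm can. A call with a gripper value outside its range is refused whole. The fingers move at their own pace and stop on an object; "force" is the grip in N (left out, the last holds). Time passes only in rows, so rows that repeat a pose let the fingers close. It gives the time, the measured TCP pose, the force and the opening at its end, in the units of the state.
- robot.get_obs(): the state, without advancing time (a new reading comes with each control period).
- cams.camera(name): name is "scene" or "top"; returns a dict with "color" (420x560x3 uint8, red, green, blue), "range_z" (420x560 float32, m along the optical axis (not along the pixel's ray), 0 where there is no reading), "intrinsics" (3x3 intrinsics, pixels), "k1" (the pictures are not rectified: a ray, as slopes to the right and down, at radius r is drawn at 1 + k1 r^2 times it, then the intrinsics apply), "extrinsics" (4x4, takes a point from camera to world coordinates). Camera axes: x right, y down, z forward; pixel columns grow to the right and rows downward; lengths in m; the calibration is good to about 2 mm. A picture is of the moment at which its call begins.
- hand_in(): hands the job in, once; it reports no verdict.
The state is a dict: "time": time; "q": joint angles; "joint_velocities": joint speeds; "joint_torque": joint torques, N m; "position": TCP position; "tool_rot": TCP orientation; "ft_force": force on the tool from outside, world axes, zero at the start; "moment": the same for the moment, N m; "grip_width": finger opening in m.
Only numpy, scipy, OpenCV 4.12 (cv2) and the standard library are available. Lean on these libraries where they do the work, as an engineer would, in place of code of your own. Each camera call takes 0.05 s, during which the arm holds its last target.

## Working session

There is one attempt and no reset: what is moved stays moved. The work goes in short steps, Python scripts to look and compute and a tool call to move; the robot and the scene stay as the last step left them, time stands still between calls to the robot, and variables do not carry over. Pictures are saved under pics/ and viewed, and the job is handed in when it is done.

Besides the shell and the picture viewer there is one more tool, called as a command line: name --argument value ..., lists and objects as JSON in quotes. send_rows: Moves the arm, as the interface text tells. Its arguments: {"type":"object","properties":{"steps":{"type":"array","items":{"type":"number"}},"force":{"type":"number"}},"required":["steps"]}

```bash
mkdir -p pics; ls; cat > h.py <<'E'
import numpy as np, cv2
from rig import robot, cams, hand_in
def shot(name):
    return cams.camera(name)
def save(c,fn,box=None,scale=1):
    im=c["color"][...,::-1]
    if box: im=im[box[1]:box[3],box[0]:box[2]]
    if scale!=1: im=cv2.resize(im,None,fx=scale,fy=scale,interpolation=cv2.INTER_CUBIC)
    cv2.imwrite("pics/"+fn,im)
def ray(c,u,v):
    K=c["intrinsics"];d=np.array([(u-K[0,2])/K[0,0],(v-K[1,2])/K[1,1]])
    s=d.copy()
    for _ in range(30): s=d/(1+c["k1"]*(s@s))
    return np.array([s[0],s[1],1.])
def atz(c,u,v,z):
    T=c["extrinsics"];r=T[:3,:3]@ray(c,u,v);o=T[:3,3]
    return o+r*(z-o[2])/r[2]
def bydepth(c,u,v):
    T=c["extrinsics"];d=c["range_z"][int(round(v)),int(round(u))]
    return T[:3,:3]@(ray(c,u,v)*d)+T[:3,3],d
def cloud(c):
    K=c["intrinsics"];T=c["extrinsics"];h,w=c["range_z"].shape
    U,V=np.meshgrid(np.arange(w),np.arange(h))
    d=np.stack([(U-K[0,2])/K[0,0],(V-K[1,2])/K[1,1]],-1);s=d.copy()
    for _ in range(30): s=d/(1+c["k1"]*(s**2).sum(-1,keepdims=True))
    P=np.concatenate([s,np.ones((h,w,1))],-1)*c["range_z"][...,None]
    return P@T[:3,:3].T+T[:3,3]
def proj(c,p):
    T=c["extrinsics"];q=T[:3,:3].T@(np.asarray(p)-T[:3,3]);s=q[:2]/q[2]
    s=s*(1+c["k1"]*(s@s));K=c["intrinsics"]
    return np.array([s[0]*K[0,0]+K[0,2],s[1]*K[1,1]+K[1,2]])
E
python3 - <<'E'
from h import *
print({k:np.round(v,3) for k,v in robot.get_obs().items()}, robot.grip_point_offset)
for n in ("scene","top"):
    c=shot(n); save(c,n+"0.png"); print(n,c["intrinsics"],c["k1"],np.round(c["extrinsics"],3))
E
```

```text
pics
{'time': np.float64(0.0), 'q': array([-1.389,  0.528,  1.434, -0.   ,  1.181, -0.178]), 'joint_velocities': array([ 0.001,  0.001, -0.001, -0.001,  0.002, -0.   ]), 'joint_torque': array([  0.   , -44.005, -17.659,   0.063,   0.058,  -0.   ]), 'position': array([ 0.221, -0.584,  0.222]), 'tool_rot': array([ 0.984,  0.179, -0.   , -0.001]), 'ft_force': array([-0.205,  0.144,  0.598]), 'moment': array([-0.005, -0.007,  0.035]), 'grip_width': np.float64(0.087)} 0.0187
scene [[423.36562822   0.         275.89487145]
 [  0.         423.36562822 214.19238125]
 [  0.           0.           1.        ]] -0.1237171311867035 [[-0.863  0.384 -0.327  0.915]
 [ 0.504  0.645 -0.574  0.599]
 [-0.009 -0.66  -0.751  0.956]
 [ 0.     0.     0.     1.   ]]
top [[444.62762476   0.         279.89132202]
 [  0.         444.62762476 200.478019  ]
 [  0.           0.           1.        ]] -0.03213999551614062 [[-0.    -0.998  0.066  0.464]
 [-0.999  0.002  0.032 -0.075]
 [-0.032 -0.066 -0.997  1.15 ]
 [ 0.     0.     0.     1.   ]]
```

View pics/scene0.png

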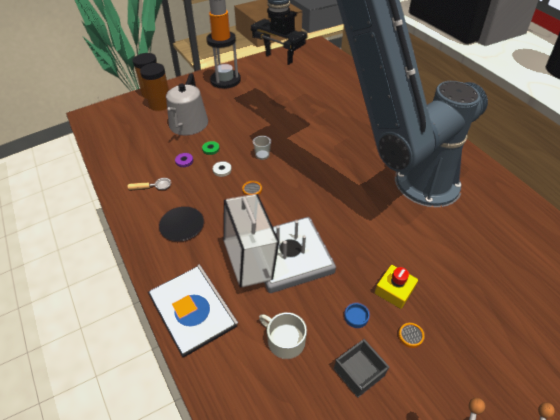

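View pics/top0.png

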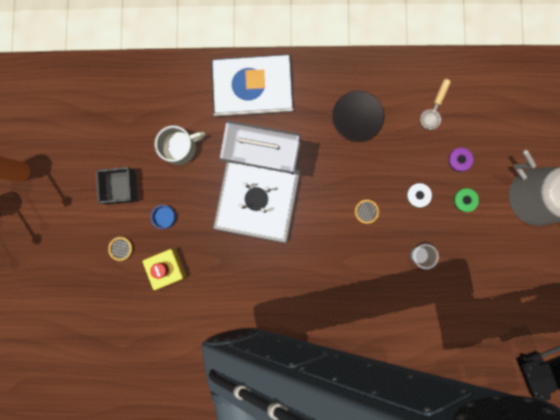

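The top view shows the shaker at (257,200), with the hood open above it and the stop box at (162,268). The pan is at (163,217), sieves at (367,211) and (120,249), the white cover at (419,195), the tub at (117,185), the cup at (176,146) and the glass at (425,256). Next I'll measure these.

```bash
python3 - <<'E'
from h import *
c=shot("top"); s=shot("scene")
save(c,"t_left.png",(85,120,310,300),3.5)
save(c,"t_right.png",(340,130,500,280),4)
save(s,"s_c.png",(200,170,440,370),3.3)
hsv=cv2.cvtColor(c["color"],cv2.COLOR_RGB2HSV)
P=cloud(c)
def blob(mask,tag,amin=30):
    n,l,st,ce=cv2.connectedComponentsWithStats(mask.astype(np.uint8))
    for i in range(1,n):
        if st[i,4]>amin:
            m=l==i; z=np.median(P[m][:,2]); print(tag,np.round(ce[i],1),st[i],"z",round(z,3),"xy",np.round(atz(c,*ce[i],z),3))
H,S,V=hsv[...,0],hsv[...,1],hsv[...,2]
blob((H>100)&(H<125)&(S>150)&(V>60),"blue")
blob((H>8)&(H<25)&(S>130)&(V>130),"orange")
blob((S<40)&(V>190),"white")
blob((H>22)&(H<35)&(S>150)&(V>150),"yellow")
blob(((H<6)|(H>174))&(S>180)&(V>130),"red")
for (u,v) in [(257,200),(117,185),(425,256),(176,146)]:
    print(u,v,np.round(bydepth(c,u,v)[0],3))
E
```

```text
blue [163.5 216.6] [154 207  20  20 314] z 0.004 xy [0.498 0.265 0.004]
orange [254.9  78.8] [247  71  17  17 274] z 0.017 xy [0.858 0.026 0.017]
orange [366.6 211.1] [354 199  26  26 196] z 0.01 xy [ 0.511 -0.26   0.01 ]
orange [117.6 249.1] [108 236  24  26 161] z 0.012 xy [0.414 0.382 0.012]
orange [151.1 257.6] [142 249  27  23  43] z -0.001 xy [ 0.392  0.298 -0.001]
orange [162.4 269. ] [150 262  23  18 105] z 0.047 xy [0.366 0.253 0.047]
white [272.5  22.8] [    0     0   560    52 25765] z -0.75 xy [ 1.378  0.018 -0.75 ]
white [252.7  84.9] [ 213   56   79   58 3213] z 0.016 xy [0.842 0.032 0.016]
white [430.2 119.1] [425 114  12  11 107] z 0.003 xy [ 0.751 -0.43   0.003]
white [224.4 139.9] [221 124   8  33  79] z 0.198 xy [0.659 0.076 0.198]
white [179.5 145. ] [161 128  40  33 539] z 0.006 xy [0.686 0.225 0.006]
white [264.8 149.3] [ 232  129   66   42 1934] z 0.198 xy [ 0.638 -0.012  0.198]
white [255.4 201.4] [ 216  163   80   77 4012] z 0.04 xy [0.535 0.022 0.04 ]
white [553.6 193.2] [545 175  15  36 369] z 0.139 xy [ 0.546 -0.663  0.139]
white [419.1 194.8] [408 184  23  23 354] z 0.014 xy [ 0.553 -0.394  0.014]
yellow [175.7 262.6] [166 249  17  31  40] z 0.044 xy [0.382 0.221 0.044]
257 200 [0.539 0.018 0.036]
117 185 [0.582 0.391 0.003]
425 256 [ 0.397 -0.408  0.005]
176 146 [0.684 0.235 0.004]
```

```bash
ls pics
```

```text
s_c.png
scene0.png
t_left.png
t_right.png
top0.png
```

View pics/t_left.png

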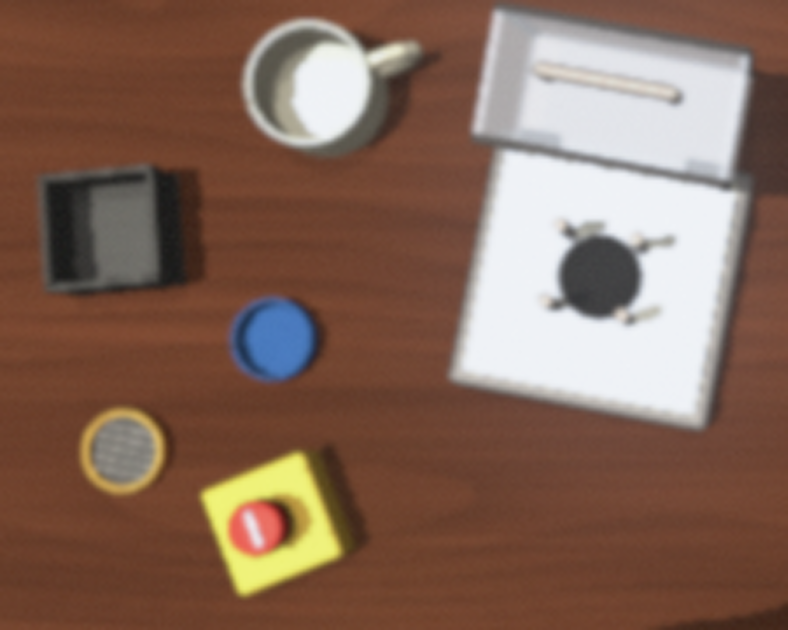

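View pics/t_right.png

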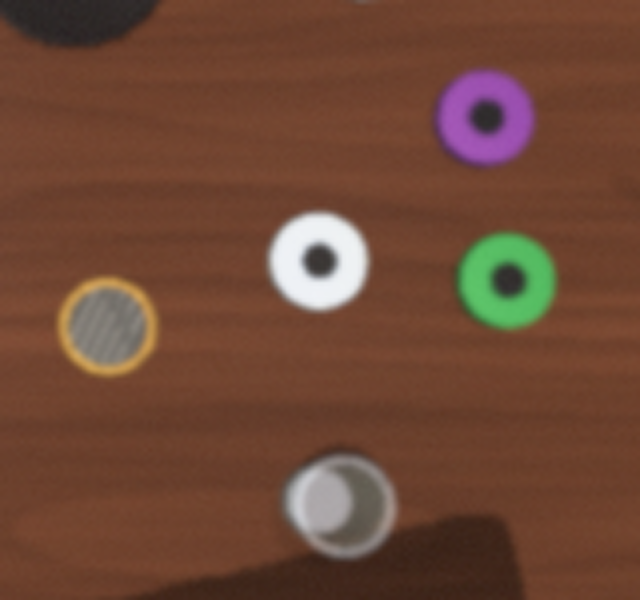

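View pics/s_c.png

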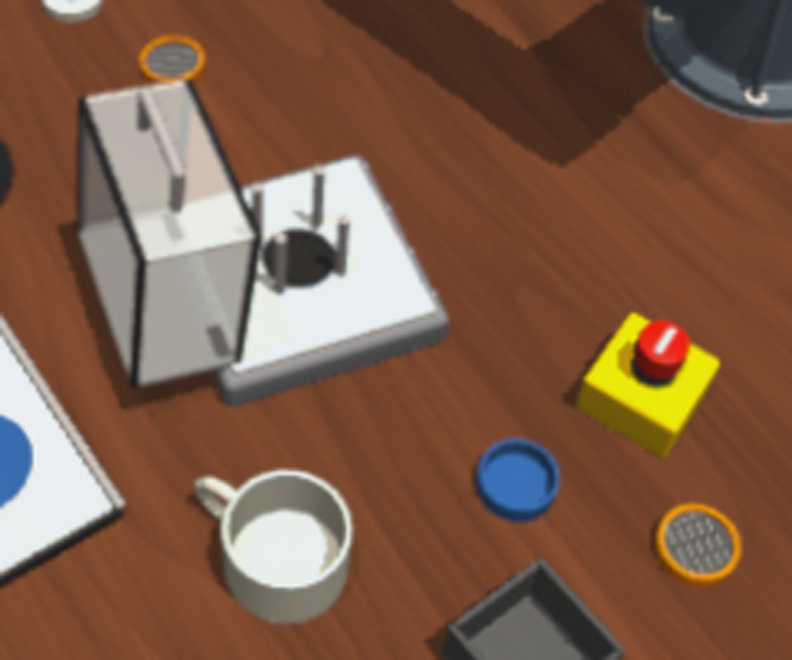

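```bash
cat >> h.py <<'E'
def hull(c,x,y,z0,z1,r):
    a=np.linspace(0,2*np.pi,72,endpoint=False)
    pts=np.array([proj(c,[x+r*np.cos(t),y+r*np.sin(t),z]) for z in (z0,z1) for t in a])
    return cv2.convexHull(pts.astype(np.float32))[:,0]
def cen(poly):
    p=poly.astype(np.float64);x,y=p[:,0],p[:,1];x1,y1=np.roll(x,-1),np.roll(y,-1);k=x*y1-x1*y
    A=k.sum()/2;return np.array([((x+x1)*k).sum(),((y+y1)*k).sum()])/(6*A),abs(A)
def masks(c,kind):
    hsv=cv2.cvtColor(c["color"],cv2.COLOR_RGB2HSV);H,S,V=[hsv[...,i].astype(int) for i in range(3)]
    if kind=="pan": m=(H>100)&(H<125)&(S>130)&(V>40)
    if kind=="sieve": m=(H>8)&(H<25)&(S>140)&(V>110)
    if kind=="cover": m=(S<45)&(V>150)
    if kind=="red": m=((H<7)|(H>172))&(S>170)&(V>90)
    return m.astype(np.uint8)
def find(c,kind,x,y,z0=0.,h=None,r=.03,rad=.05):
    """refine xy near guess by matching filled-silhouette centroid"""
    if h is None: h={"pan":.02,"sieve":.014,"cover":.014,"red":.024}[kind]
    m=masks(c,kind); u,v=proj(c,[x,y,z0+h])
    cs,_=cv2.findContours(m,cv2.RETR_EXTERNAL,cv2.CHAIN_APPROX_NONE)
    ev,A0=cen(hull(c,x,y,z0,z0+h,r)); best=None
    for k in cs:
        f=np.zeros_like(m);cv2.drawContours(f,[k],-1,1,-1)
        vs,us=np.nonzero(f); ce=np.array([us.mean(),vs.mean()]);A=len(us)
        if A>.4*A0 and np.hypot(*(ce-ev))<rad*450 and (best is None or abs(A-A0)<abs(best[1]-A0)): best=(ce,A)
    if best is None: return None
    p=np.array([x,y])
    for _ in range(8):
        e=best[0]-cen(hull(c,*p,z0,z0+h,r))[0]
        b=cen(hull(c,*p,z0,z0+h,r))[0]
        J=np.array([cen(hull(c,p[0]+.005,p[1],z0,z0+h,r))[0]-b,cen(hull(c,p[0],p[1]+.005,z0,z0+h,r))[0]-b]).T/.005
        p=p+np.linalg.solve(J,e)
    return np.round(p,4),np.round(best[0],1),best[1],round(cen(hull(c,*p,z0,z0+h,r))[1])
def rel(x,y,z,phi=None):
    """shift (tool axes) and turn to put TCP at xyz with tool-x heading phi"""
    from scipy.spatial.transform import Rotation as R
    o=robot.get_obs();M=R.from_quat(o["tool_rot"]).as_matrix()
    d=M.T@(np.array([x,y,z])-o["position"]);h=np.arctan2(M[1,0],M[0,0])
    print("t",round(float(o["time"]),2),"at",np.round(o["position"],4),"head",round(h,3),"q1,q6",np.round(o["q"][[0,5]],2),"g",round(float(o["grip_width"]),4),"F",np.round(o["ft_force"],1))
    print("  -> shift",np.round(d,4),"turn",None if phi is None else round((h-phi+np.pi)%(2*np.pi)-np.pi,3))
E
python3 - <<'E'
from h import *
c=shot("top"); s=shot("scene")
for n,k,x,y in [("pan","pan",.5,.265),("sA","sieve",.51,-.26),("sB","sieve",.41,.38),("cover","cover",.553,-.394)]:
    for cam in (c,s): print(n,find(cam,k,x,y))
for cam in (c,s): print("stop",find(cam,"red",.37,.26,.06,r=.02))
# posts by depth in top cam
P=cloud(c)
m=(P[...,2]>.1)&(P[...,2]<.118)&(abs(P[...,0]-.535)<.06)&(abs(P[...,1]-.02)<.06)
n,l,st,ce=cv2.connectedComponentsWithStats(m.astype(np.uint8))
for i in range(1,n): print(st[i],ce[i],np.round(P[l==i].mean(0),4))
save(c,"posts.png",(215,160,300,245),8)
save(s,"posts_s.png",(255,215,345,290),8)
rel(.45,-.3,.25,0)
E
```

```text
pan (array([0.4979, 0.2634]), array([163.3, 216.7]), 377, 467)
pan (array([0.4986, 0.2654]), array([356.4, 315. ]), 439, 506)
sA None
sA None
sB None
sB None
cover (array([ 0.5532, -0.3956]), array([419.2, 194.8]), 481, 467)
cover (array([ 0.5517, -0.3977]), array([221.6, 167.5]), 184, 228)
stop None
stop (array([0.364 , 0.2559]), array([400.5, 274.8]), 201, 260)
[243 182   4   5  15] [244.53333333 183.86666667] [0.5721 0.0415 0.1101]
[265 186   4   5  15] [266.46666667 187.8       ] [ 0.5625 -0.0104  0.1111]
[238 204   5   4  16] [240.  205.5] [0.521  0.0519 0.1107]
[260 208   5   4  16] [262.  209.5] [0.5115 0.     0.111 ]
t 0.3 at [ 0.2206 -0.5845  0.2222] head 0.361 q1,q6 [-1.39 -0.18] g 0.0869 F [-0.7 -0.1  1.3]
  -> shift [ 0.3151 -0.1852 -0.0276] turn 0.361
```

```bash
python3 - <<'E'
s=open('h.py').read()
s=s.replace("    return m.astype(np.uint8)\n","    return cv2.morphologyEx(m.astype(np.uint8),cv2.MORPH_CLOSE,np.ones((3,3),np.uint8))\n")
s=s.replace("(S>140)&(V>110)","(S>110)&(V>120)").replace("cv2.drawContours(f,[k],-1,1,-1)","cv2.fillPoly(f,[cv2.convexHull(k)],1)")
s=s.replace("(S>170)&(V>90)","(S>140)&(V>70)")
s+='''
def dfind(c,x,y,h,z0=0.,win=.045):
    """centre by depth: points above z0+h/2 near guess"""
    P=cloud(c);m=(P[...,2]>z0+h*.55)&(P[...,2]<z0+h+.012)&(np.hypot(P[...,0]-x,P[...,1]-y)<win)
    Q=P[m]
    if len(Q)<20: return None
    (a,b),r=cv2.minEnclosingCircle((Q[:,:2]*1000).astype(np.float32))
    return np.round([a/1000,b/1000,r/1000,np.median(Q[:,2])],4),len(Q),np.round(Q[:,:2].mean(0),4)
'''
open('h.py','w').write(s)
E
python3 - <<'E'
from h import *
c=shot("top"); s=shot("scene")
for n,k,x,y,h in [("pan","pan",.5,.265,.02),("sA","sieve",.51,-.26,.014),("sB","sieve",.41,.38,.014),("cover","cover",.553,-.394,.014)]:
    for cam in (c,s): print(n,find(cam,k,x,y),dfind(cam,x,y,h))
for cam in (c,s): print("stop",find(cam,"red",.365,.258,.06,r=.02),dfind(cam,.365,.258,.024,.06,.03))
E
```

```text
pan (array([0.4977, 0.2634]), array([163.3, 216.7]), 381, 467) (array([0.4978, 0.2633, 0.0305, 0.0188]), 132, array([0.4979, 0.2649]))
pan (array([0.4986, 0.2654]), array([356.4, 315. ]), 446, 506) (array([0.4997, 0.265 , 0.0309, 0.0178]), 162, array([0.5002, 0.2665]))
sA (array([ 0.513 , -0.2266]), array([353.3, 210.6]), 2023, 449) (array([ 0.5111, -0.259 ,  0.0302,  0.0108]), 365, array([ 0.511 , -0.2586]))
sA (array([ 0.4983, -0.3228]), array([246.2, 175.1]), 2816, 240) (array([ 0.5134, -0.2584,  0.033 ,  0.0102]), 168, array([ 0.5139, -0.2591]))
sB (array([0.4152, 0.3799]), array([119. , 248.5]), 524, 459) (array([0.4181, 0.3736, 0.0338, 0.0107]), 377, array([0.4154, 0.3762]))
sB None (array([0.4173, 0.3769, 0.0314, 0.0106]), 398, array([0.4175, 0.378 ]))
cover (array([ 0.5531, -0.3956]), array([419.2, 194.8]), 490, 467) (array([ 0.5552, -0.3951,  0.0323,  0.0139]), 443, array([ 0.5524, -0.3936]))
cover (array([ 0.5511, -0.3982]), array([221.7, 167.4]), 190, 228) (array([ 0.5552, -0.3919,  0.0338,  0.0129]), 189, array([ 0.5546, -0.3888]))
stop None (array([0.365 , 0.2542, 0.02  , 0.0833]), 225, array([0.3655, 0.2527]))
stop (array([0.3655, 0.2564]), array([400.2, 275.2]), 222, 261) (array([0.3667, 0.2567, 0.0214, 0.0831]), 192, array([0.3697, 0.2587]))
```

View pics/posts.png

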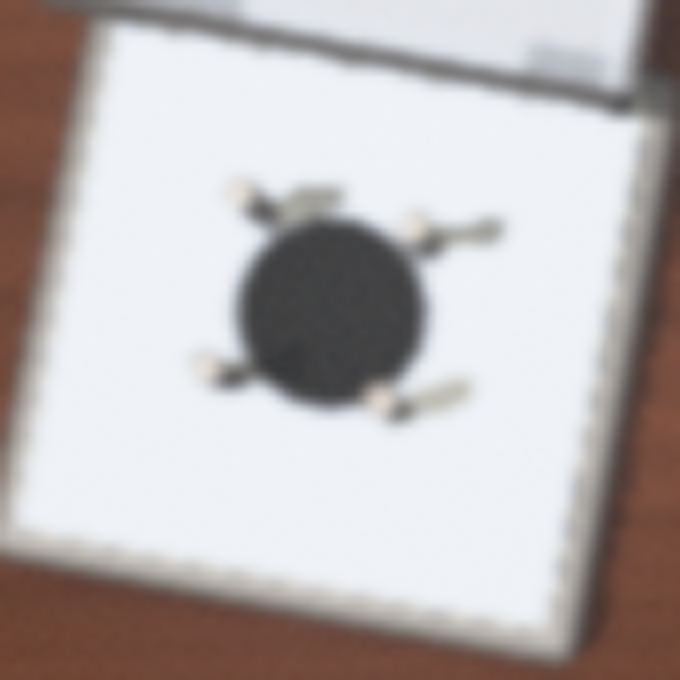

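The crop shows the four bright post tops at (242,197), (415,230), (208,368) and (380,400), with the dark pocket floor centred at (331,313). I'm moving the arm out of the way towards the stop.

send_rows --steps '[0,0.315,-0.185,-0.028,0.56,0,0.315,-0.185,-0.028,0.56,0,0.315,-0.185,-0.028,0.56,0,0.315,-0.185,-0.028,0.56,0,0.315,-0.185,-0.028,0.56,0,0.315,-0.185,-0.028,0.56,0,0.315,-0.185,-0.028,0.56]'

```text
time: 1.27
position: [0.4521, -0.297, 0.251]
tool_rot: [0.995, -0.096, 0.0, -0.0]
ft_force: [0.1, -0.8, 0.5]
grip_width: 0.0249
```

```bash
python3 - <<'E'
from h import *
c=shot("top"); s=shot("scene")
print("posts col",atz(c,253.5,196.9,.112),"decal",atz(c,255.9,198.7,.04))
save(c,"t1.png"); save(s,"s1.png")
rel(.40,.20,.25,-.2)
E
```

```text
posts col [0.54105181 0.02001764 0.112     ] decal [0.54185852 0.02055903 0.04      ]
t 1.38 at [ 0.4503 -0.3001  0.2506] head -0.197 q1,q6 [-0.79  0.97] g 0.0172 F [-0.2  0.2  0.1]
  -> shift [-1.473e-01 -4.805e-01  4.000e-04] turn 0.003
```

View pics/t1.png

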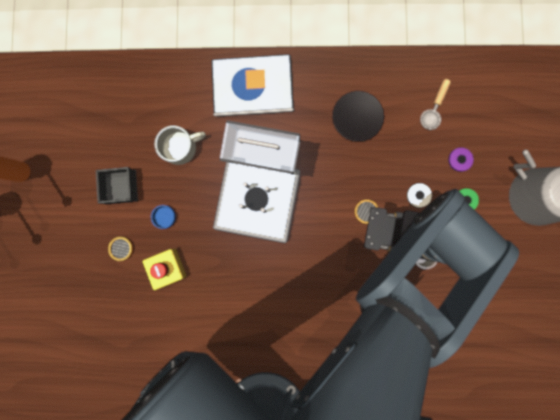

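View pics/s1.png

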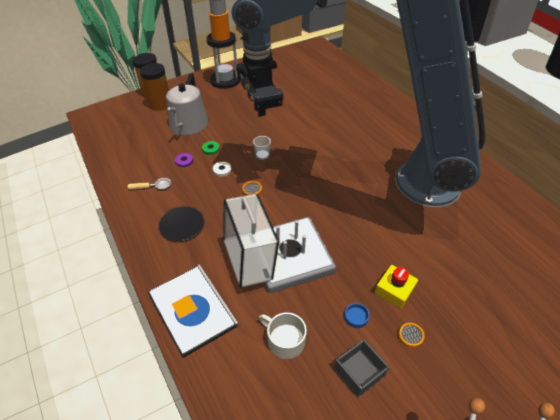

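Two sieves are on the table, at (367,211) and (120,249) in the top view; no third one shows up. Now going to press the stop.

send_rows --steps '[0,-0.14,-0.42,0,0,0,-0.14,-0.42,0,0,0,-0.14,-0.42,0,0,0,-0.14,-0.42,0,0,0,-0.14,-0.42,0,0,0,-0.14,-0.42,0,0,0,-0.14,-0.42,0,0,0,-0.14,-0.42,0,0]'

```text
time: 2.38
position: [0.3945, 0.1412, 0.2504]
tool_rot: [0.995, -0.096, -0.0, 0.0]
ft_force: [-0.4, -0.3, 0.3]
grip_width: 0.001
```

```bash
python3 - <<'E'
from h import *
rel(.366,.2555,.095,-.2)
E
```

```text
t 2.38 at [0.3945 0.1412 0.2504] head -0.193 q1,q6 [0.08 1.84] g 0.001 F [-0.4 -0.3  0.3]
  -> shift [-0.0498 -0.1067  0.1554] turn 0.007
```

send_rows --steps '[0,-0.05,-0.107,0.03,0,0,-0.05,-0.107,0.1,0,0,-0.05,-0.107,0.155,0,0,-0.05,-0.107,0.155,0,0,-0.05,-0.107,0.155,0]'

```text
time: 3.0
position: [0.3656, 0.2539, 0.0936]
tool_rot: [0.995, -0.097, -0.002, 0.001]
ft_force: [0.2, 1.2, 0.8]
grip_width: 0.0004
```

```bash
python3 - <<'E'
from h import *
rel(.366,.2555,.0745,-.2)
s=shot("scene");save(s,"s2.png",(340,220,460,320),6)
E
```

```text
t 3.0 at [0.3656 0.2539 0.0936] head -0.195 q1,q6 [0.36 2.12] g 0.0004 F [0.2 1.2 0.8]
  -> shift [ 0.0002 -0.0017  0.019 ] turn 0.005
```

View pics/s2.png

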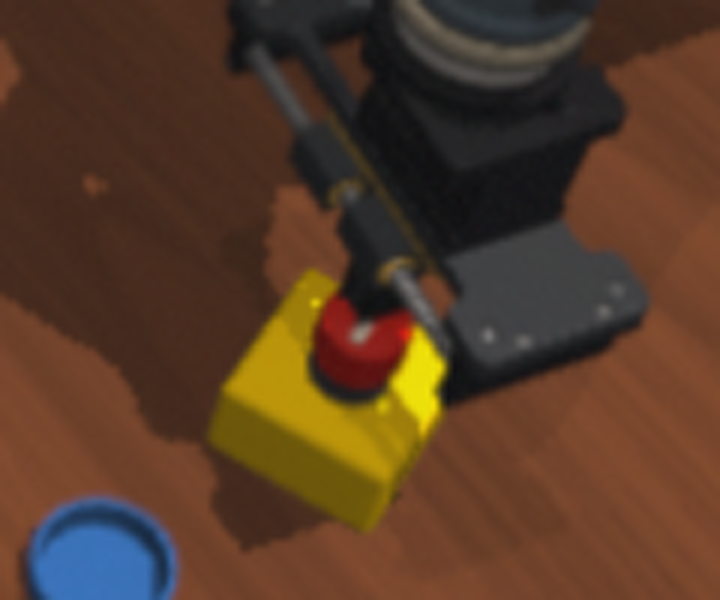

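The closed fingers sit just above the middle of the red head, at about (362,325) in the crop. Pressing now.

send_rows --steps '[0,0,-0.001,0.01,0,0,0,-0.001,0.016,0,0,0,-0.001,0.0195,0,0,0,-0.001,0.0195,0,0,0,-0.001,0.0195,0]' --force 20

```text
time: 3.68
position: [0.3678, 0.2557, 0.0758]
tool_rot: [0.995, -0.097, 0.0, 0.0]
ft_force: [2.2, -0.5, 3.7]
grip_width: 0.0004
```

send_rows --steps '[0,-0.001,0,0.0025,0,0,-0.001,0,0.0025,0,0,-0.001,0,0.0025,0]'

```text
time: 4.05
position: [0.3676, 0.2559, 0.0742]
tool_rot: [0.995, -0.097, 0.001, -0.0]
ft_force: [2.3, -3.6, 11.4]
grip_width: 0.0007
```

send_rows --steps '[0.06,0,0,-0.05,0,0.07,0,0,-0.11,0,0.07,0,0,-0.11,0,0.075,0,0,-0.11,0]'

```text
time: 4.55
position: [0.3655, 0.2557, 0.1835]
tool_rot: [0.995, -0.097, -0.0, 0.0]
ft_force: [-0.1, 0.3, -0.5]
grip_width: 0.0325
```

```bash
python3 - <<'E'
from h import *
s=shot("scene");c=shot("top");save(s,"s3.png",(320,220,460,360),5)
print(dfind(s,.366,.2555,.024,.055,.03))
print("pan",find(s,"pan",.498,.264),find(c,"pan",.498,.264))
P,_=bydepth(s,400,276);print(P)
rel(.498,.264,.10,-.2)
E
```

```text
(array([0.3674, 0.2574, 0.0202, 0.0762]), 181, array([0.3694, 0.2584]))
pan (array([0.4986, 0.2654]), array([356.4, 315. ]), 446, 506) (array([0.498 , 0.2633]), array([163.4, 216.6]), 388, 467)
[0.37056567 0.25995214 0.07718757]
t 4.65 at [0.3654 0.2554 0.1826] head -0.194 q1,q6 [0.36 2.12] g 0.041 F [0.8 0.5 0.1]
  -> shift [ 0.1286 -0.0341  0.0823] turn 0.006
```

View pics/s3.png

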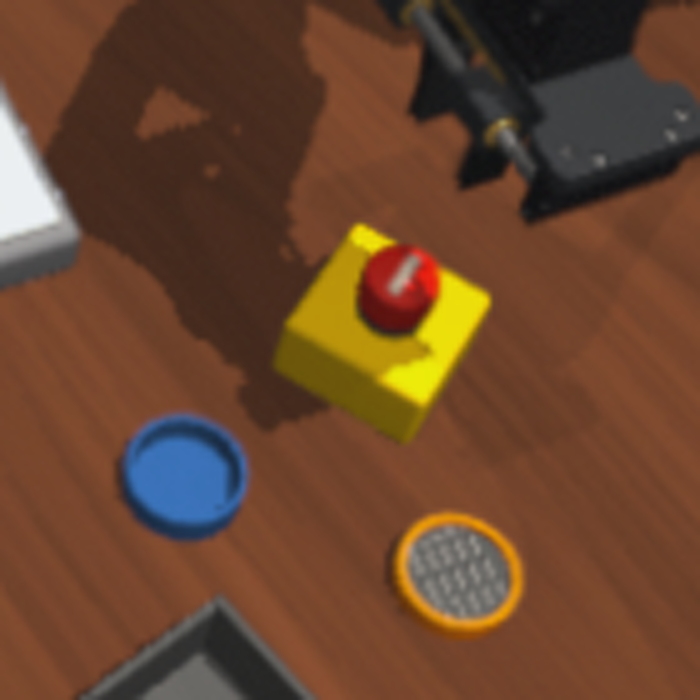

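The head is latched (top measured at 76–77 mm). The pan is at (183,476) in the crop and I'm going to it now.

send_rows --steps '[0.08,0.129,-0.034,0.06,0,0.08,0.129,-0.034,0.082,0,0.08,0.129,-0.034,0.082,0,0.08,0.129,-0.034,0.082,0,0.08,0.129,-0.034,0.12,0,0.08,0.129,-0.034,0.12,0]'

```text
time: 5.4
position: [0.4939, 0.2629, 0.0601]
tool_rot: [0.995, -0.097, -0.005, 0.003]
ft_force: [-0.5, -0.5, 0.5]
grip_width: 0.0797
```

```bash
python3 - <<'E'
from h import *
rel(.498,.2645,.010,-.2)
E
```

```text
t 5.4 at [0.4939 0.2629 0.0601] head -0.193 q1,q6 [0.29 2.05] g 0.0797 F [-0.5 -0.5  0.5]
  -> shift [ 0.0042 -0.0027  0.05  ] turn 0.007
```

send_rows --steps '[0.08,0.004,-0.002,0.03,0,0.08,0.004,-0.002,0.05,0,0.08,0.004,-0.002,0.05,0,0.055,0.004,-0.002,0.05,0,0.055,0.004,-0.002,0.05,0,0.055,0.004,-0.002,0.05,0,0.055,0.004,-0.002,0.05,0]' --force 20

```text
time: 6.28
position: [0.4983, 0.2642, 0.0111]
tool_rot: [0.995, -0.097, -0.004, 0.002]
ft_force: [-0.4, 0.5, 6.8]
grip_width: 0.0593
```

```bash
python3 - <<'E'
from h import *
rel(.498,.2645,.010,-.2)
E
```

```text
t 6.28 at [0.4983 0.2642 0.0111] head -0.194 q1,q6 [0.29 2.05] g 0.0593 F [-0.4  0.5  6.8]
  -> shift [-0.0004 -0.0002  0.0011] turn 0.006
```

send_rows --steps '[0.05,0,0,-0.04,0,0.05,0,0,-0.1,0,0.05,0,0,-0.16,0,0.05,0,0,-0.16,0,0.05,0,0,-0.16,0]' --force 25

```text
time: 6.9
position: [0.4988, 0.2644, 0.1705]
tool_rot: [0.995, -0.097, -0.005, 0.003]
ft_force: [-0.7, 0.8, -1.4]
grip_width: 0.0591
```

```bash
python3 - <<'E'
from h import *
rel(.5418,.0206,.18,-.2)
s=shot("scene");u,v=proj(s,[.498,.264,.17]);u=int(u);v=int(v);save(s,"s4.png",(u-60,v-50,u+60,v+50),6)
c=shot("top");u,v=proj(c,[.498,.264,.17]);u=int(u);v=int(v);save(c,"t4.png",(max(0,u-60),v-50,u+60,v+50),6)
E
```

```text
t 6.9 at [0.4988 0.2644 0.1705] head -0.194 q1,q6 [0.29 2.05] g 0.0591 F [-0.7  0.8 -1.4]
  -> shift [ 0.089  0.231 -0.009] turn 0.006
```

View pics/s4.png

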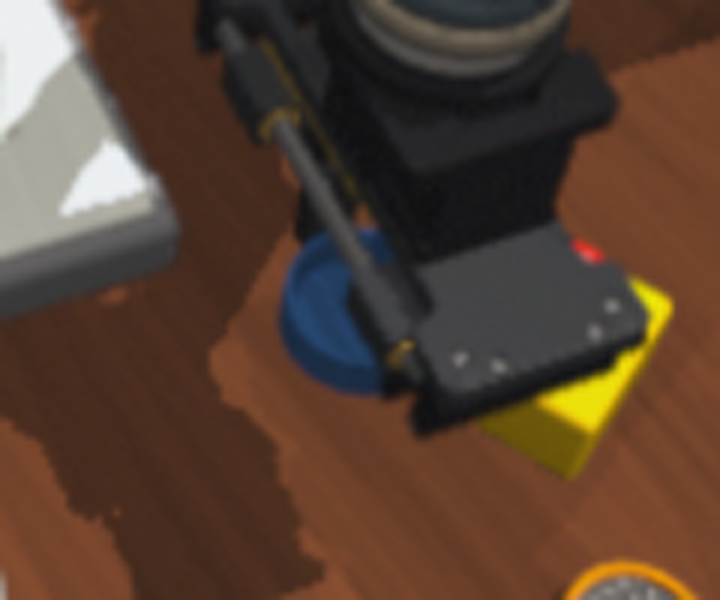

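View pics/t4.png

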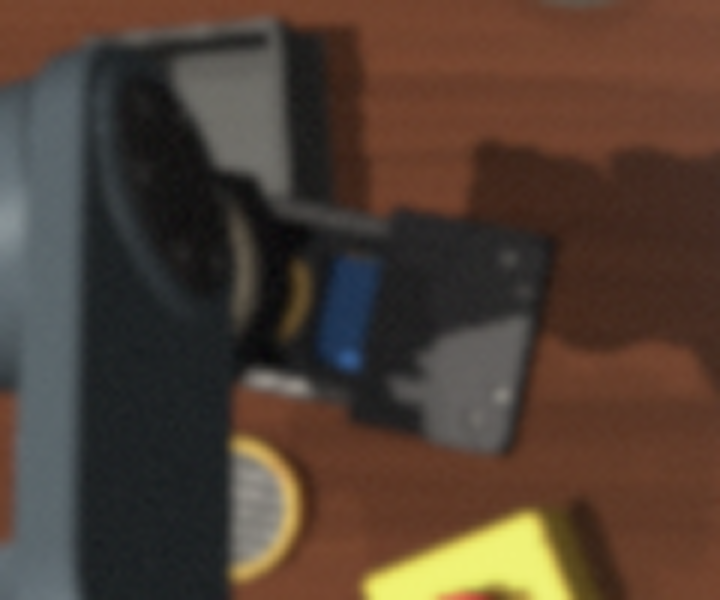

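The pan is held level between the fingers, at (340,310) in the scene crop. I'm moving it over the pocket.

send_rows --steps '[0.05,0.089,0.231,-0.009,0.006,0.05,0.089,0.231,-0.009,0.006,0.05,0.089,0.231,-0.009,0.006,0.05,0.089,0.231,-0.009,0.006,0.05,0.089,0.231,-0.009,0.006,0.05,0.089,0.231,-0.009,0.006,0.05,0.089,0.231,-0.009,0.006]'

```text
time: 7.88
position: [0.5401, 0.0218, 0.1777]
tool_rot: [0.995, -0.099, -0.008, 0.003]
ft_force: [0.7, 0.7, -1.4]
grip_width: 0.0587
```

```bash
python3 - <<'E'
from h import *
rel(.5418,.0206,.13,-.2)
E
```

```text
t 7.88 at [0.5401 0.0218 0.1777] head -0.198 q1,q6 [-0.16  1.61] g 0.0587 F [ 0.7  0.7 -1.4]
  -> shift [0.0027 0.0005 0.0477] turn 0.002
```

send_rows --steps '[0.05,0.002,0,0.03,0,0.05,0.002,0,0.048,0,0.05,0.002,0,0.048,0,0.05,0.002,0,0.048,0]'

```text
time: 8.38
position: [0.5416, 0.0222, 0.1302]
tool_rot: [0.995, -0.098, -0.008, 0.003]
ft_force: [0.3, -0.4, -0.5]
grip_width: 0.059
```

```bash
python3 - <<'E'
from h import *
rel(.5418,.0206,.051,-.2)
s=shot("scene");save(s,"s5.png",(230,180,350,280),6)
c=shot("top");save(c,"t5.png",(200,140,320,240),6)
E
```

```text
t 8.38 at [0.5416 0.0222 0.1302] head -0.196 q1,q6 [-0.16  1.61] g 0.059 F [ 0.3 -0.4 -0.5]
  -> shift [0.0017 0.0009 0.0792] turn 0.004
```

View pics/s5.png

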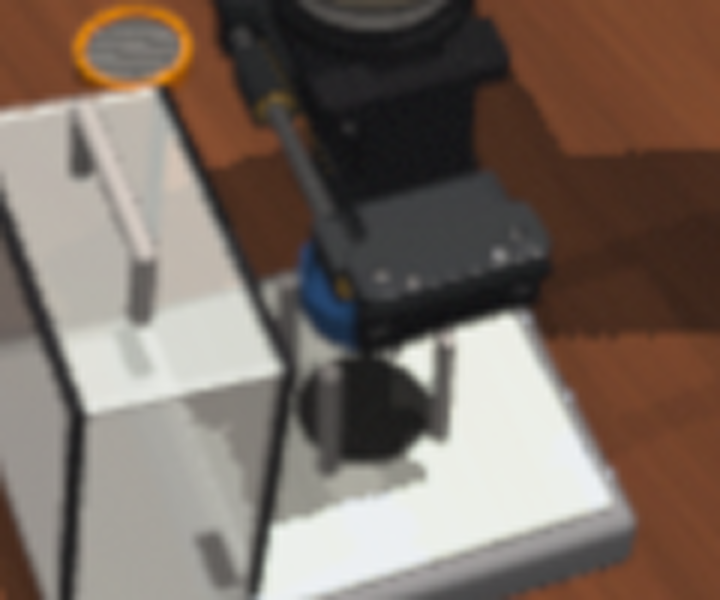

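View pics/t5.png

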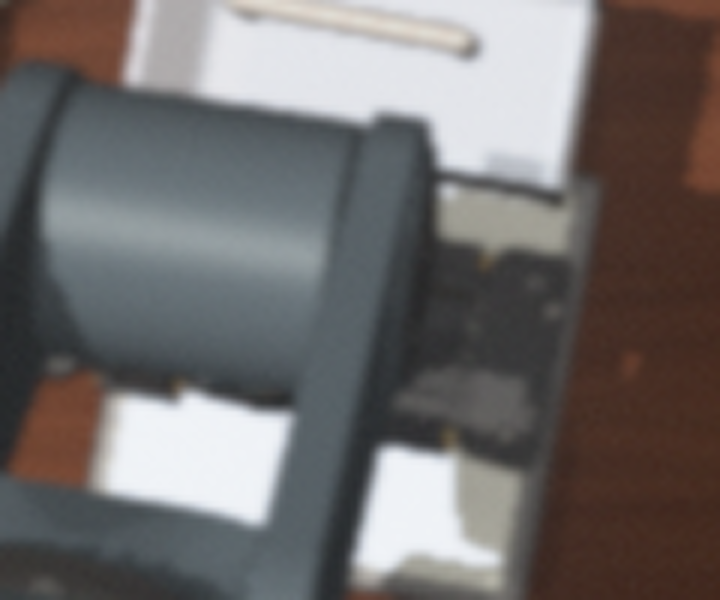

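The pan hangs above the dark pocket floor, roughly centred, clear of the posts. Lowering while watching the force.

send_rows --steps '[0.05,0.0015,0.001,0.01,0,0.05,0.0015,0.001,0.02,0,0.05,0.0015,0.001,0.03,0,0.05,0.0015,0.001,0.04,0,0.05,0.0015,0.001,0.05,0,0.05,0.0015,0.001,0.05,0]'

```text
time: 9.22
position: [0.5417, 0.0203, 0.0795]
tool_rot: [0.995, -0.098, -0.008, 0.003]
ft_force: [0.6, -0.0, -0.9]
grip_width: 0.0593
```

```bash
python3 - <<'E'
from h import *
rel(.5418,.0206,.051,-.2)
s=shot("scene");save(s,"s6.png",(250,200,330,270),9)
E
```

```text
t 9.22 at [0.5417 0.0203 0.0795] head -0.197 q1,q6 [-0.16  1.61] g 0.0593 F [ 0.6 -0.  -0.9]
  -> shift [ 0.0005 -0.0005  0.0285] turn 0.003
```

View pics/s6.png

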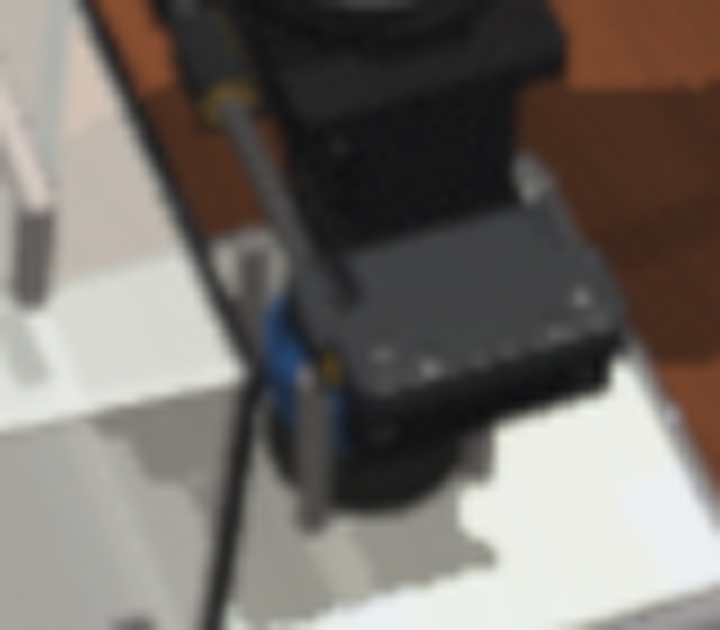

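The pan is between the posts with no contact force. Lowering to the floor.

send_rows --steps '[0.05,0,0,0.01,0,0.05,0,0,0.018,0,0.05,0,0,0.025,0,0.05,0,0,0.0275,0,0.05,0,0,0.0285,0,0.05,0,0,0.0285,0]'

```text
time: 10.02
position: [0.5419, 0.0201, 0.0516]
tool_rot: [0.995, -0.098, -0.007, 0.003]
ft_force: [0.1, -0.8, -1.4]
grip_width: 0.0594
```

send_rows --steps '[0.05,0,0,0.001,0,0.072,0,0,0.001,0,0.072,0,0,0.001,0,0.072,0,0,0,0,0.072,0,0,-0.03,0,0.072,0,0,-0.08,0,0.08,0,0,-0.13,0,0.08,0,0,-0.15,0]'

```text
time: 11.02
position: [0.5458, 0.0205, 0.2049]
tool_rot: [0.995, -0.098, -0.004, 0.003]
ft_force: [0.0, 0.6, 0.6]
grip_width: 0.079
```

```bash
python3 - <<'E'
from h import *
s=shot("scene");save(s,"s7.png",(250,200,350,290),7)
for n,k,x,y,h in [("sA","sieve",.511,-.259,.014),("sB","sieve",.416,.377,.014),("cover","cover",.553,-.394,.014)]:
    print(n,find(s,k,x,y),dfind(s,x,y,h))
rel(.416,.377,.15,-.2)
E
```

```text
sA None (array([ 0.5161, -0.2585,  0.0324,  0.0103]), 163, array([ 0.5141, -0.2578]))
sB None (array([0.4168, 0.3793, 0.0317, 0.0106]), 400, array([0.417 , 0.3776]))
cover (array([ 0.5515, -0.3972]), array([221.7, 167.6]), 194, 228) (array([ 0.5545, -0.3893,  0.0329,  0.0128]), 192, array([ 0.5544, -0.3886]))
t 11.07 at [0.5467 0.0205 0.2064] head -0.197 q1,q6 [-0.16  1.61] g 0.079 F [ 0.3 -0.3  1.3]
  -> shift [-0.1975 -0.3245  0.0553] turn 0.003
```

View pics/s7.png

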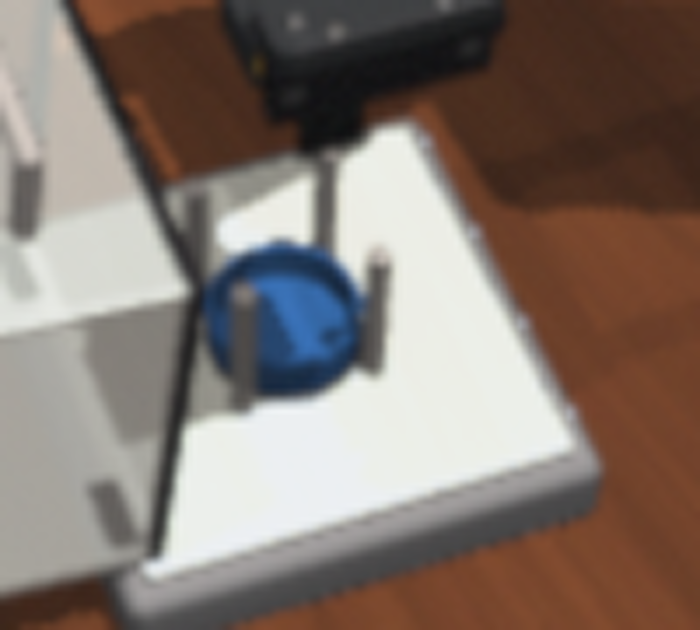

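The pan sits squarely between the posts, at (285,315) in the crop. The left sieve is next.

send_rows --steps '[0.08,-0.197,-0.324,0.03,0.003,0.08,-0.197,-0.324,0.055,0.003,0.08,-0.197,-0.324,0.055,0.003,0.08,-0.197,-0.324,0.055,0.003,0.08,-0.197,-0.324,0.055,0.003,0.08,-0.197,-0.324,0.055,0.003,0.08,-0.197,-0.324,0.055,0.003,0.08,-0.197,-0.324,0.1,0.003]'

```text
time: 12.08
position: [0.4183, 0.3784, 0.1069]
tool_rot: [0.995, -0.098, 0.0, 0.001]
ft_force: [-0.1, 0.4, -0.2]
grip_width: 0.0802
```

```bash
python3 - <<'E'
from h import *
s=shot("scene");save(s,"s8.png",(350,270,470,370),6)
print(atz(s,0,0,0)*0,dfind(s,.416,.377,.014))
rel(.4165,.378,.0045,-.2)
E
```

```text
[ 0. -0.  0.] (array([0.4168, 0.3776, 0.0312, 0.0106]), 402, array([0.417 , 0.3777]))
t 12.12 at [0.4136 0.3745 0.0999] head -0.199 q1,q6 [0.54 2.31] g 0.0798 F [-0.5 -0.6 -3.1]
  -> shift [ 0.0031 -0.0051  0.0953] turn 0.001
```

View pics/s8.png

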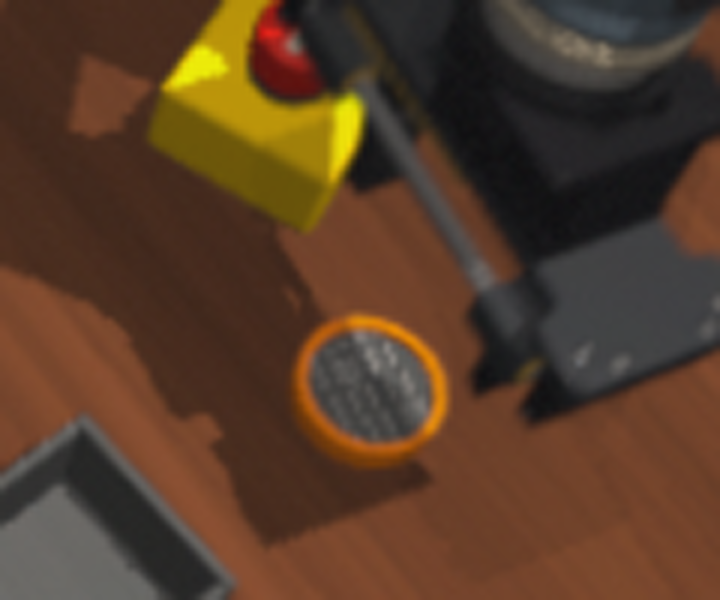

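The sieve is at (370,390) in the crop. The gripper body would pass close to the red stop, so I'll turn the jaws by 0.6 rad before descending.

send_rows --steps '[0.08,0.003,-0.005,0.02,-0.18,0.08,0.003,-0.005,0.03,-0.36,0.08,0.003,-0.005,0.03,-0.54,0.08,0.003,-0.005,0.03,-0.6,0.08,0.003,-0.005,0.03,-0.6]'

```text
time: 12.75
position: [0.4175, 0.3774, 0.0698]
tool_rot: [0.98, 0.198, -0.008, 0.004]
ft_force: [-0.4, -0.1, 0.4]
grip_width: 0.0798
```

```bash
python3 - <<'E'
from h import *
rel(.4165,.378,.005,.4)
E
```

```text
t 12.75 at [0.4175 0.3774 0.0698] head 0.399 q1,q6 [0.54 1.71] g 0.0798 F [-0.4 -0.1  0.4]
  -> shift [ 0.0004 -0.0012  0.0648] turn -0.001
```

send_rows --steps '[0.08,0,-0.001,0.03,0,0.08,0,-0.001,0.055,0,0.08,0,-0.001,0.064,0,0.055,0,-0.001,0.064,0,0.055,0,-0.001,0.064,0,0.055,0,-0.001,0.064,0,0.05,0,-0.001,0.064,0]'

```text
time: 13.62
position: [0.4168, 0.378, 0.0068]
tool_rot: [0.98, 0.198, -0.007, 0.004]
ft_force: [1.1, -0.8, 4.2]
grip_width: 0.059
```

```bash
python3 - <<'E'
from h import *
rel(.4165,.378,.005,.4)
E
```

```text
t 13.62 at [0.4168 0.378  0.0068] head 0.399 q1,q6 [0.54 1.71] g 0.059 F [ 1.1 -0.8  4.2]
  -> shift [-0.0002 -0.0002  0.0018] turn -0.001
```

send_rows --steps '[0.05,0,0,-0.04,0,0.05,0,0,-0.1,0,0.05,0,0,-0.16,0.15,0.05,0,0,-0.18,0.3,0.05,0,0,-0.18,0.45,0.05,0,0,-0.18,0.6,0.05,0,0,-0.18,0.6]'

```text
time: 14.5
position: [0.4186, 0.3796, 0.1869]
tool_rot: [0.995, -0.099, -0.006, 0.005]
ft_force: [0.4, -0.0, -1.2]
grip_width: 0.0598
```

```bash
python3 - <<'E'
from h import *
rel(.5418,.0206,.19,-.2)
E
```

```text
t 14.5 at [0.4186 0.3796 0.1869] head -0.199 q1,q6 [0.54 2.31] g 0.0598 F [ 0.4 -0.  -1.2]
  -> shift [ 0.1918  0.3275 -0.0011] turn 0.001
```

send_rows --steps '[0.05,0.192,0.327,0,0,0.05,0.192,0.327,0,0,0.05,0.192,0.327,0,0,0.05,0.192,0.327,0,0,0.05,0.192,0.327,0,0,0.05,0.192,0.327,0,0,0.05,0.192,0.327,0,0,0.05,0.192,0.327,0,0]'

```text
time: 15.5
position: [0.5416, 0.0209, 0.1885]
tool_rot: [0.995, -0.099, -0.006, 0.005]
ft_force: [-0.7, -0.0, -1.1]
grip_width: 0.0589
```

```bash
python3 - <<'E'
from h import *
rel(.5418,.0206,.128,-.2)
s=shot("scene");save(s,"s9.png",(230,150,350,250),6)
E
```

```text
t 15.5 at [0.5416 0.0209 0.1885] head -0.199 q1,q6 [-0.16  1.62] g 0.0589 F [-0.7 -0.  -1.1]
  -> shift [ 0.001  -0.0004  0.0605] turn 0.001
```

View pics/s9.png

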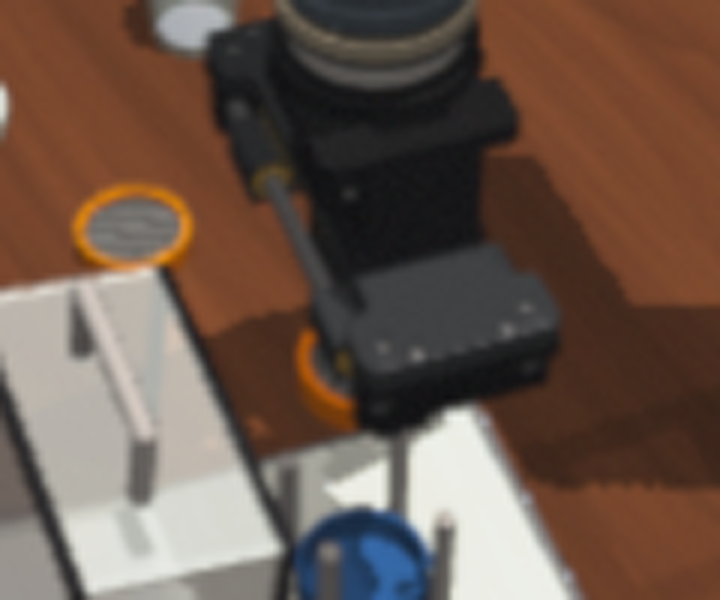

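The sieve is held at (340,370) in the crop. Lowering.

send_rows --steps '[0.05,0.001,0,0.03,0,0.05,0.001,0,0.055,0,0.05,0.001,0,0.066,0,0.05,0.001,0,0.076,0,0.05,0.001,0,0.086,0,0.05,0.001,0,0.096,0,0.05,0.001,0,0.1,0,0.05,0.001,0,0.1,0]'

```text
time: 16.55
position: [0.5418, 0.0209, 0.0884]
tool_rot: [0.995, -0.099, -0.006, 0.005]
ft_force: [3.8, 2.0, -3.3]
grip_width: 0.0588
```

```bash
python3 - <<'E'
from h import *
rel(.5418,.0206,.067,-.2)
s=shot("scene");save(s,"s10.png",(250,200,330,270),8)
E
```

```text
t 16.55 at [0.5418 0.0209 0.0884] head -0.198 q1,q6 [-0.16  1.62] g 0.0588 F [ 3.8  2.  -3.3]
  -> shift [0.0003 0.     0.0214] turn 0.002
```

View pics/s10.png

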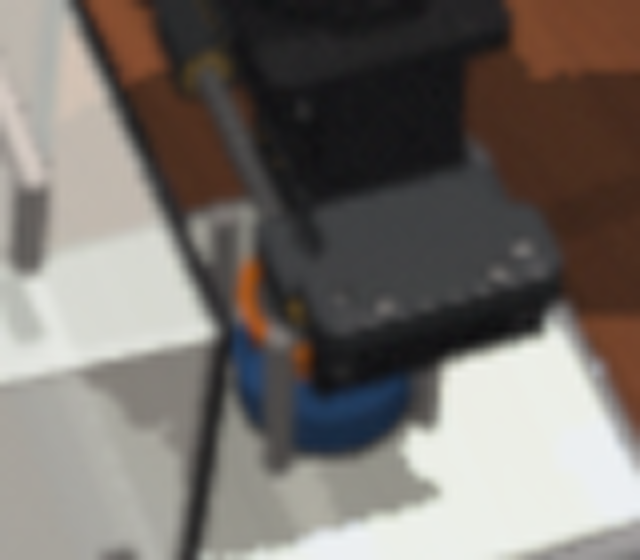

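Slight side contact (about 4 N). I'll shift about 1 mm with it and keep lowering.

send_rows --steps '[0.05,0.0012,-0.0008,0.004,0,0.05,0.0012,-0.0008,0.01,0,0.05,0.0012,-0.0008,0.016,0,0.05,0.0012,-0.0008,0.02,0,0.05,0.0012,-0.0008,0.02,0]'

```text
time: 17.23
position: [0.5415, 0.0213, 0.0681]
tool_rot: [0.995, -0.099, -0.007, 0.005]
ft_force: [-2.5, 0.4, 3.0]
grip_width: 0.0592
```

send_rows --steps '[0.072,0,0,0,0,0.072,0,0,0,0,0.072,0,0,0,0,0.072,0,0,-0.03,0,0.072,0,0,-0.08,0,0.08,0,0,-0.12,0,0.08,0,0,-0.14,0]'

```text
time: 18.1
position: [0.5448, 0.0224, 0.2107]
tool_rot: [0.995, -0.099, -0.005, 0.005]
ft_force: [-0.6, -0.2, -0.5]
grip_width: 0.0789
```

```bash
python3 - <<'E'
from h import *
s=shot("scene");save(s,"s11.png",(250,200,350,290),6)
c=shot("top")
print(dfind(s,.511,-.259,.014),dfind(c,.511,-.259,.014),find(c,"sieve",.511,-.259))
save(c,"t11.png")
rel(.5115,-.259,.12,-.2)
E
```

```text
(array([ 0.5152, -0.2585,  0.0317,  0.0102]), 160, array([ 0.515 , -0.2583])) (array([ 0.5111, -0.2588,  0.0304,  0.0109]), 373, array([ 0.5115, -0.2583])) (array([ 0.512, -0.272]), array([371.1, 211. ]), 1330, 455)
t 18.2 at [0.5455 0.0223 0.2108] head -0.198 q1,q6 [-0.16  1.62] g 0.0799 F [-0.6 -0.9  0.8]
  -> shift [0.0226 0.2815 0.0937] turn 0.002
```

View pics/s11.png

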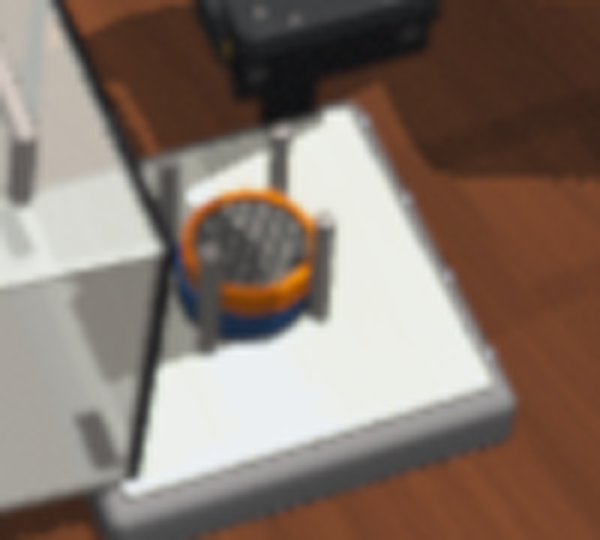

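View pics/t11.png

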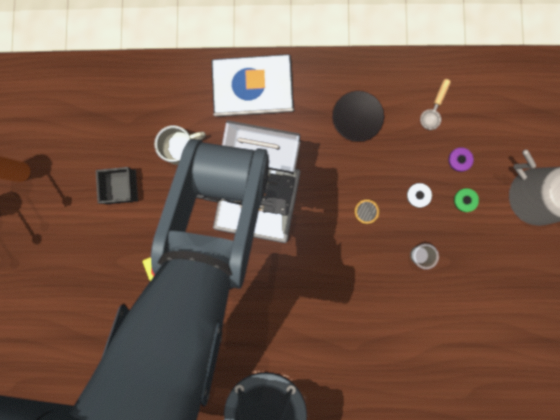

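The first sieve lies flat on the pan. The second sieve is still at (367,211) in the top view.

send_rows --steps '[0.08,0.022,0.281,0,0.002,0.08,0.022,0.281,0,0.002,0.08,0.022,0.281,0.03,0.002,0.08,0.022,0.281,0.07,0.002,0.08,0.022,0.281,0.12,0.002,0.08,0.022,0.281,0.15,0.002,0.08,0.022,0.281,0.15,0.002]'

```text
time: 19.08
position: [0.5066, -0.2573, 0.0586]
tool_rot: [0.995, -0.101, -0.009, 0.002]
ft_force: [-0.2, 0.8, -0.1]
grip_width: 0.08
```

```bash
python3 - <<'E'
from h import *
s=shot("scene");c=shot("top");print(dfind(s,.511,-.259,.014))
rel(.5115,-.259,.0055,-.2)
E
```

```text
(array([ 0.5163, -0.2568,  0.0316,  0.0105]), 128, array([ 0.5197, -0.256 ]))
t 19.18 at [ 0.5102 -0.2583  0.0634] head -0.2 q1,q6 [-0.66  1.13] g 0.0796 F [ 0.3 -0.2  1.1]
  -> shift [ 0.0018 -0.0002  0.0579] turn -0.0
```

send_rows --steps '[0.08,0.002,0,0.025,0,0.08,0.002,0,0.05,0,0.08,0.002,0,0.057,0,0.055,0.002,0,0.057,0,0.055,0.002,0,0.057,0,0.055,0.002,0,0.057,0,0.05,0.002,0,0.057,0]'

```text
time: 20.05
position: [0.5123, -0.2596, 0.0076]
tool_rot: [0.995, -0.1, -0.003, 0.005]
ft_force: [-0.5, 1.1, 6.9]
grip_width: 0.0589
```

```bash
python3 - <<'E'
from h import *
rel(.5115,-.259,.0055,-.2)
c=shot("top");save(c,"t12.png",(320,160,440,260),6)
E
```

```text
t 20.05 at [ 0.5123 -0.2596  0.0076] head -0.2 q1,q6 [-0.66  1.13] g 0.0589 F [-0.5  1.1  6.9]
  -> shift [-0.0009 -0.0004  0.0021] turn -0.0
```

View pics/t12.png

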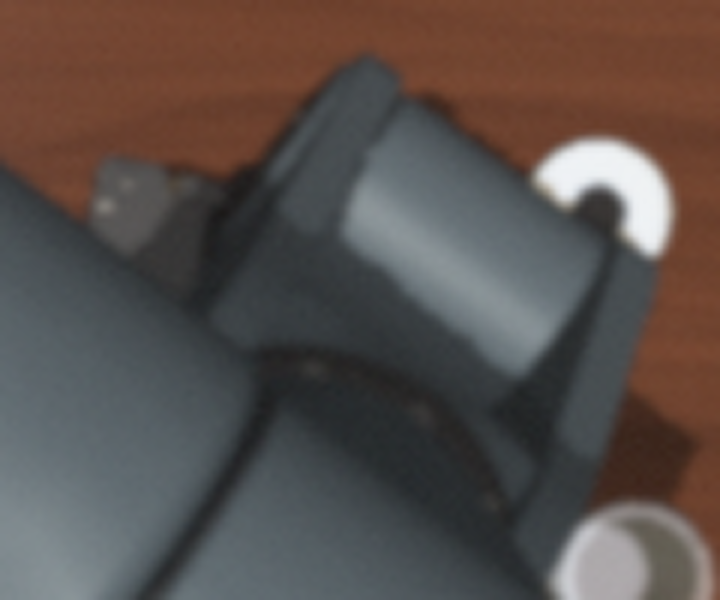

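The fingers are closed on the sieve (59 mm); the arm hides it from the top camera. Lifting and returning to the pocket.

send_rows --steps '[0.05,0,0,-0.04,0,0.05,0,0,-0.1,0,0.05,0,0,-0.16,0,0.05,0,0,-0.19,0,0.05,0,0,-0.19,0]'

```text
time: 20.72
position: [0.5152, -0.2588, 0.2004]
tool_rot: [0.995, -0.1, -0.001, 0.007]
ft_force: [-0.0, -0.0, -0.8]
grip_width: 0.0587
```

```bash
python3 - <<'E'
from h import *
rel(.5420,.0209,.19,-.2)
E
```

```text
t 20.73 at [ 0.5152 -0.2588  0.2004] head -0.2 q1,q6 [-0.65  1.13] g 0.0587 F [-0.  -0.  -0.8]
  -> shift [-0.0294 -0.2796  0.0066] turn -0.0
```

send_rows --steps '[0.05,-0.029,-0.28,0.007,0,0.05,-0.029,-0.28,0.007,0,0.05,-0.029,-0.28,0.007,0,0.05,-0.029,-0.28,0.007,0,0.05,-0.029,-0.28,0.007,0,0.05,-0.029,-0.28,0.007,0,0.05,-0.029,-0.28,0.007,0]'

```text
time: 21.6
position: [0.5418, 0.0206, 0.1883]
tool_rot: [0.995, -0.1, -0.002, 0.007]
ft_force: [0.6, -0.5, -1.2]
grip_width: 0.0588
```

```bash
python3 - <<'E'
from h import *
rel(.5420,.0209,.125,-.2)
s=shot("scene");save(s,"s13.png",(230,150,350,250),6)
E
```

```text
t 21.6 at [0.5418 0.0206 0.1883] head -0.2 q1,q6 [-0.16  1.62] g 0.0588 F [ 0.6 -0.5 -1.2]
  -> shift [ 0.0003 -0.0012  0.0633] turn -0.0
```

View pics/s13.png

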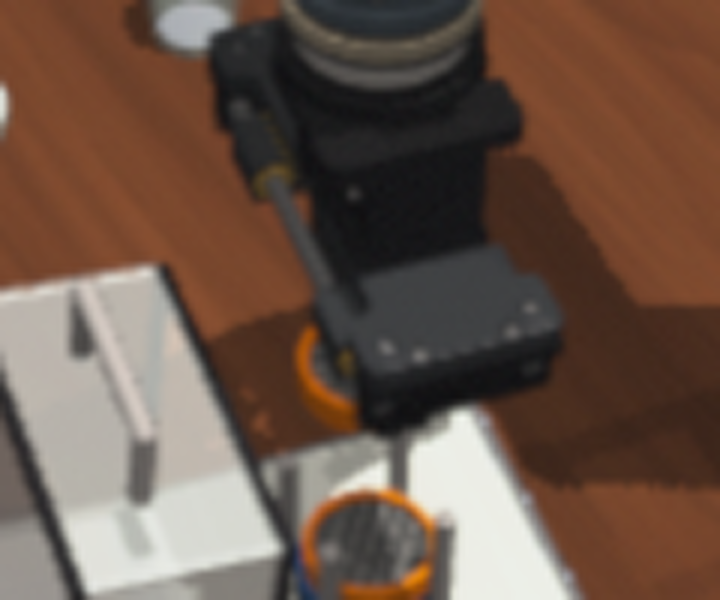

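The second sieve is held at (330,370), above the stack at (370,540). Lowering.

send_rows --steps '[0.05,0,0,0.03,0,0.05,0,0,0.052,0,0.05,0,0,0.062,0,0.05,0,0,0.072,0,0.05,0,0,0.082,0,0.05,0,0,0.092,0,0.05,0,0,0.092,0]'

```text
time: 22.52
position: [0.5421, 0.019, 0.0961]
tool_rot: [0.995, -0.101, -0.001, 0.007]
ft_force: [1.5, 0.4, -0.8]
grip_width: 0.0589
```

```bash
python3 - <<'E'
from h import *
rel(.5420,.0209,.0815,-.2)
E
```

```text
t 22.52 at [0.5421 0.019  0.0961] head -0.201 q1,q6 [-0.16  1.62] g 0.0589 F [ 1.5  0.4 -0.8]
  -> shift [-0.0004 -0.002   0.0146] turn -0.001
```

send_rows --steps '[0.05,0,-0.0015,0.005,0,0.05,0,-0.0015,0.01,0,0.05,0,-0.0015,0.0135,0,0.05,0,-0.0015,0.0145,0,0.05,0,-0.0015,0.0145,0]'

```text
time: 23.15
position: [0.5418, 0.0204, 0.0818]
tool_rot: [0.995, -0.101, -0.002, 0.007]
ft_force: [-0.8, 0.8, 1.6]
grip_width: 0.0595
```

Down at the expected height with light contact, so I'll release and rise.

send_rows --steps '[0.072,0,0,0,0,0.072,0,0,0,0,0.072,0,0,0,0,0.072,0,0,-0.03,0,0.072,0,0,-0.08,0,0.08,0,0,-0.12,0,0.08,0,0,-0.13,0]'

```text
time: 24.02
position: [0.5442, 0.0219, 0.2146]
tool_rot: [0.995, -0.1, 0.001, 0.007]
ft_force: [-0.5, 0.1, 0.3]
grip_width: 0.0788
```

```bash
python3 - <<'E'
from h import *
s=shot("scene");save(s,"s14.png",(250,200,350,290),6)
c=shot("top")
print(dfind(s,.553,-.395,.014),dfind(c,.553,-.395,.014),find(c,"cover",.553,-.395))
save(c,"t14.png",(340,130,500,280),4)
rel(.553,-.395,.06,-.2)
E
```

```text
(array([ 0.5546, -0.39  ,  0.0327,  0.0127]), 193, array([ 0.5545, -0.3885])) (array([ 0.5529, -0.3943,  0.0306,  0.0138]), 443, array([ 0.5524, -0.3934])) (array([ 0.5531, -0.3955]), array([419.2, 194.8]), 491, 467)
t 24.12 at [0.5429 0.0221 0.2126] head -0.201 q1,q6 [-0.16  1.62] g 0.0794 F [-0.3  0.5  0.3]
  -> shift [0.0933 0.4045 0.1582] turn -0.001
```

View pics/s14.png

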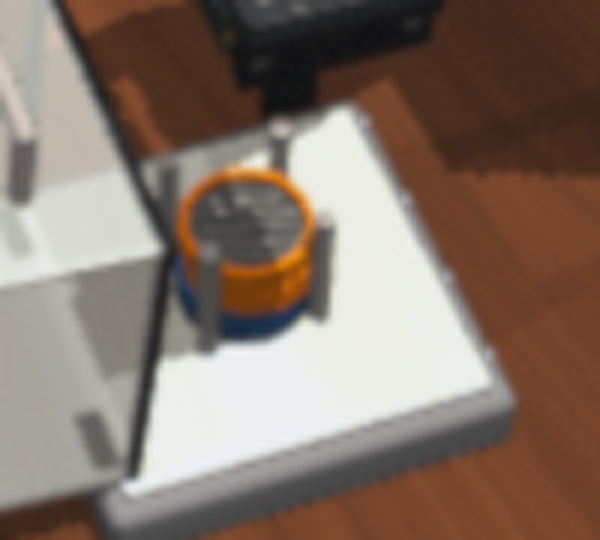

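View pics/t14.png

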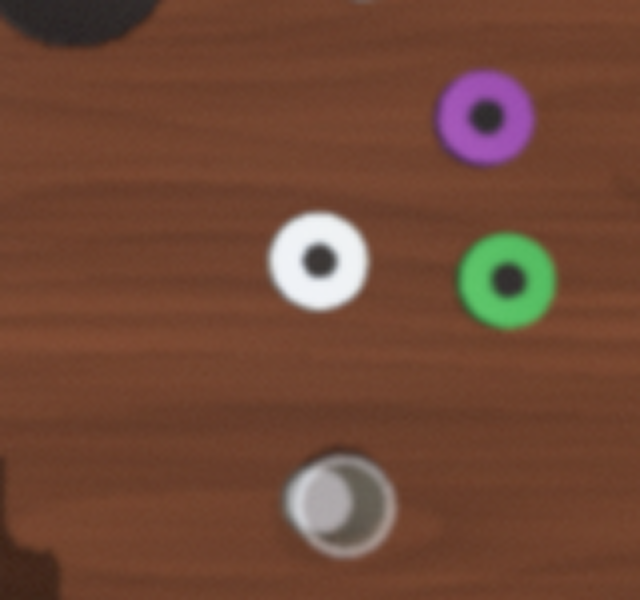

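Both sieves are stacked flat. The cover is unmoved at (319,261) in the crop.

send_rows --steps '[0.08,0.093,0.404,0,0,0.08,0.093,0.404,0,0,0.08,0.093,0.404,0,0,0.08,0.093,0.404,0.02,0,0.08,0.093,0.404,0.06,0,0.08,0.093,0.404,0.1,0,0.08,0.093,0.404,0.14,0,0.08,0.093,0.404,0.15,0]'

```text
time: 25.12
position: [0.5505, -0.3952, 0.063]
tool_rot: [0.995, -0.102, -0.003, 0.005]
ft_force: [-0.2, 0.4, 0.7]
grip_width: 0.0803
```

```bash
python3 - <<'E'
from h import *
s=shot("scene");print(dfind(s,.553,-.395,.014),find(s,"cover",.553,-.395))
rel(.5535,-.395,.006,-.2)
E
```

```text
(array([ 0.5539, -0.389 ,  0.0312,  0.0128]), 167, array([ 0.5562, -0.3863])) None
t 25.18 at [ 0.5483 -0.3952  0.058 ] head -0.205 q1,q6 [-0.78  1.  ] g 0.0803 F [ 0.1 -1.1 -3.3]
  -> shift [ 0.0056 -0.0017  0.0519] turn -0.005
```

send_rows --steps '[0.08,0.005,-0.001,0.025,-0.005,0.08,0.005,-0.001,0.045,-0.005,0.08,0.005,-0.001,0.051,-0.005,0.055,0.005,-0.001,0.051,-0.005,0.055,0.005,-0.001,0.051,-0.005,0.055,0.005,-0.001,0.051,-0.005,0.05,0.005,-0.001,0.051,-0.005]'

```text
time: 26.05
position: [0.5535, -0.3957, 0.0083]
tool_rot: [0.995, -0.1, -0.005, 0.004]
ft_force: [0.1, 1.6, 5.2]
grip_width: 0.0587
```

```bash
python3 - <<'E'
from h import *
rel(.5535,-.395,.006,-.2)
s=shot("scene");save(s,"s15.png",(170,110,290,210),6)
E
```

```text
t 26.05 at [ 0.5535 -0.3957  0.0083] head -0.2 q1,q6 [-0.78  1.  ] g 0.0587 F [0.1 1.6 5.2]
  -> shift [-0.0001 -0.0007  0.0023] turn 0.0
```

View pics/s15.png

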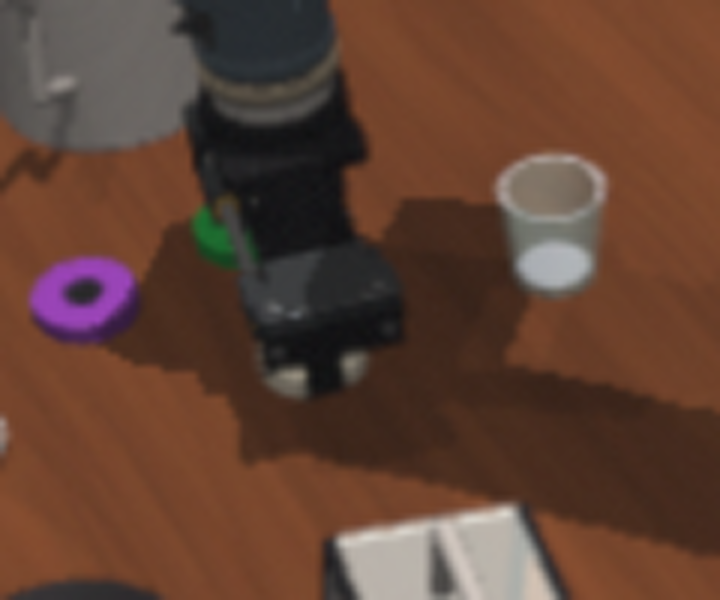

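The cover is gripped at (320,370) in the crop. Lifting.

send_rows --steps '[0.05,0,0,-0.04,0,0.05,0,0,-0.1,0,0.05,0,0,-0.16,0,0.05,0,0,-0.19,0,0.05,0,0,-0.19,0]'

```text
time: 26.72
position: [0.5567, -0.3958, 0.2015]
tool_rot: [0.995, -0.1, -0.002, 0.006]
ft_force: [-0.0, -0.9, -0.5]
grip_width: 0.0587
```

```bash
python3 - <<'E'
from h import *
rel(.5420,.0209,.20,-.2)
E
```

```text
t 26.73 at [ 0.5567 -0.3958  0.2015] head -0.2 q1,q6 [-0.78  1.  ] g 0.0587 F [-0.  -0.9 -0.5]
  -> shift [-0.097  -0.4055 -0.0034] turn 0.0
```

send_rows --steps '[0.05,-0.097,-0.405,0,0,0.05,-0.097,-0.405,0,0,0.05,-0.097,-0.405,0,0,0.05,-0.097,-0.405,0,0,0.05,-0.097,-0.405,0,0,0.05,-0.097,-0.405,0,0,0.05,-0.097,-0.405,0,0,0.05,-0.097,-0.405,0,0]'

```text
time: 27.72
position: [0.5395, 0.0233, 0.1942]
tool_rot: [0.995, -0.097, -0.005, 0.006]
ft_force: [-0.1, -0.1, -0.4]
grip_width: 0.0586
```

```bash
python3 - <<'E'
from h import *
rel(.5420,.0209,.108,-.2)
s=shot("scene");save(s,"s16.png",(230,150,350,250),6)
E
```

```text
t 27.73 at [0.5395 0.0233 0.1942] head -0.195 q1,q6 [-0.16  1.62] g 0.0586 F [-0.1 -0.1 -0.4]
  -> shift [0.0037 0.0008 0.0862] turn 0.005
```

View pics/s16.png

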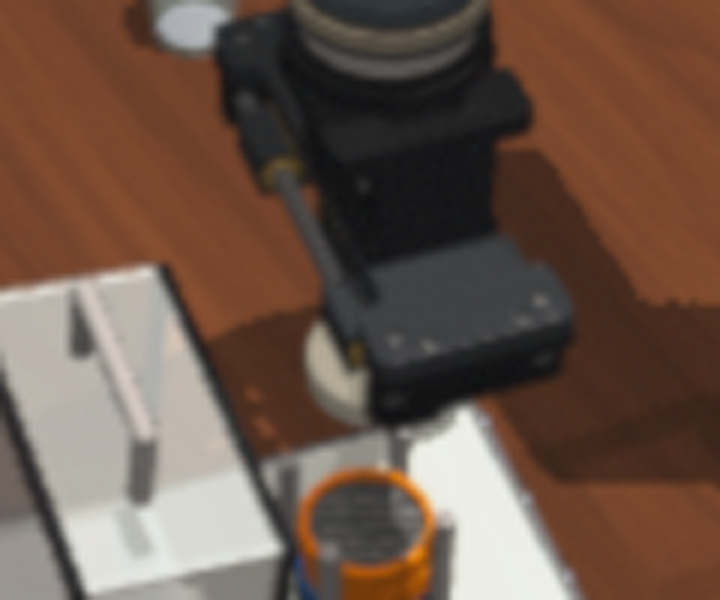

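The white cover is held at (340,375), above the stack at (370,510). Lowering.

send_rows --steps '[0.05,0.003,0.001,0.03,0.004,0.05,0.003,0.001,0.055,0.004,0.05,0.003,0.001,0.066,0.004,0.05,0.003,0.001,0.066,0.004,0.05,0.003,0.001,0.066,0.004]'

```text
time: 28.4
position: [0.5431, 0.0186, 0.1291]
tool_rot: [0.995, -0.1, -0.003, 0.006]
ft_force: [0.1, 0.3, -0.4]
grip_width: 0.059
```

```bash
python3 - <<'E'
from h import *
rel(.5420,.0209,.096,-.2)
E
```

```text
t 28.4 at [0.5431 0.0186 0.1291] head -0.201 q1,q6 [-0.16  1.62] g 0.059 F [ 0.1  0.3 -0.4]
  -> shift [-0.0014 -0.0025  0.0331] turn -0.001
```

send_rows --steps '[0.05,-0.001,-0.002,0.006,0,0.05,-0.001,-0.002,0.009,0,0.05,-0.001,-0.002,0.009,0]'

```text
time: 28.78
position: [0.5423, 0.0208, 0.12]
tool_rot: [0.995, -0.1, -0.004, 0.006]
ft_force: [-0.1, -0.9, -1.2]
grip_width: 0.0592
```

```bash
python3 - <<'E'
from h import *
rel(.5420,.0209,.096,-.2)
E
```

```text
t 28.77 at [0.5423 0.0208 0.12  ] head -0.201 q1,q6 [-0.16  1.62] g 0.0592 F [-0.1 -0.9 -1.2]
  -> shift [-0.0002 -0.0004  0.024 ] turn -0.001
```

send_rows --steps '[0.05,0,0,0.006,0,0.05,0,0,0.012,0,0.05,0,0,0.018,0,0.05,0,0,0.022,0,0.05,0,0,0.0245,0,0.05,0,0,0.0245,0]'

```text
time: 29.52
position: [0.5419, 0.0206, 0.0963]
tool_rot: [0.995, -0.1, -0.004, 0.006]
ft_force: [-2.3, -0.4, 5.3]
grip_width: 0.0587
```

Contact at the expected height. Releasing and rising.

send_rows --steps '[0.072,0,0,0,0,0.072,0,0,0,0,0.072,0,0,0,0,0.072,0,0,-0.03,0,0.072,-0.02,0,-0.08,0,0.08,-0.08,0,-0.13,0,0.08,-0.12,0,-0.17,0,0.08,-0.12,0,-0.17,0]'

```text
time: 30.52
position: [0.4243, 0.0472, 0.2694]
tool_rot: [0.995, -0.1, -0.002, 0.007]
ft_force: [0.8, -0.2, 0.7]
grip_width: 0.0798
```

```bash
python3 - <<'E'
from h import *
s=shot("scene");save(s,"s17.png",(220,180,350,290),6)
c=shot("top");save(c,"t17.png",(200,110,320,250),4.2)
for cam in (s,c): print(dfind(cam,.542,.0206,.014,.088,.045))
P=cloud(c);Q=cloud(s)
# hood: fit plane of near-horizontal top of the open hood & handle
for u,v in [(237,143),(250,146),(262,148),(276,151)]:
    print(bydepth(c,u,v))
rel(.542,.0206,.2,-.2)
E
```

```text
(array([0.5446, 0.0233, 0.0413, 0.1009]), 418, array([0.5441, 0.0235]))
(array([0.5421, 0.0214, 0.0418, 0.102 ]), 552, array([0.5407, 0.0206]))
(array([0.65285116, 0.04897321, 0.19512367]), np.float32(0.9689758))
(array([0.64544619, 0.02018802, 0.19823827]), np.float32(0.96446526))
(array([ 0.6405562 , -0.0060523 ,  0.20003551]), np.float32(0.9615153))
(array([ 0.63424591, -0.03627316,  0.19763892]), np.float32(0.96252763))
t 30.62 at [0.4261 0.0466 0.2679] head -0.201 q1,q6 [-0.14  1.63] g 0.08 F [ 0.  -0.4  0.3]
  -> shift [0.119  0.0015 0.0676] turn -0.001
```

View pics/s17.png

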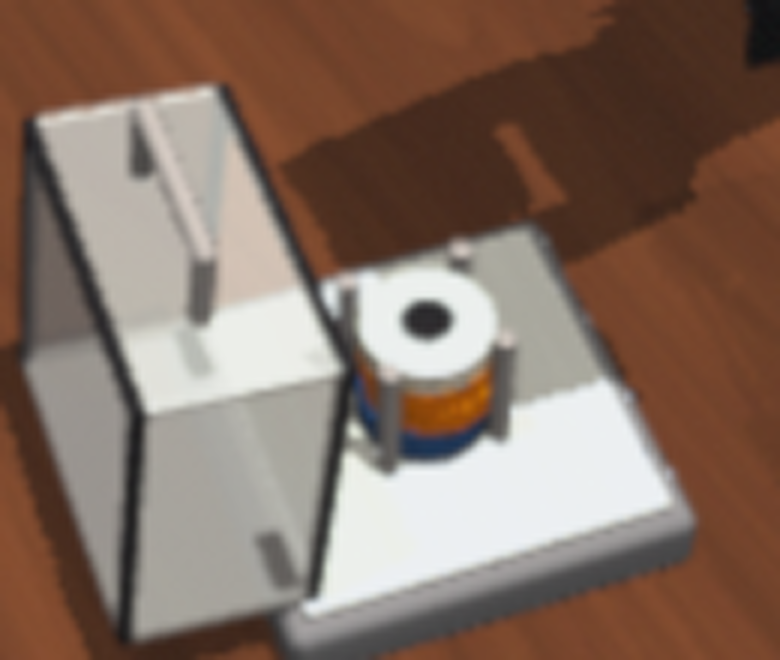

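View pics/t17.png

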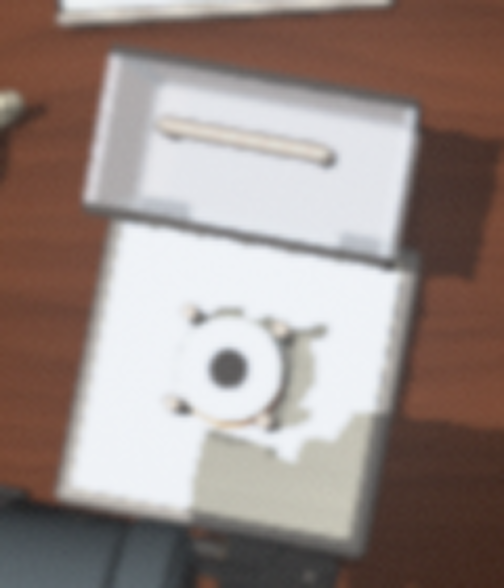

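The stack sits squarely in the pocket with its top at 102 mm. Next, the handle bar, which runs from (168,124) to (330,157) in the top crop.

```bash
python3 - <<'E'
from h import *
c=shot("top");s=shot("scene")
P=cloud(c)
for P,n in ((P,"top"),(cloud(s),"scene")):
    h0=np.array([.6173,.0053]);ex=np.array([np.cos(-.2),np.sin(-.2)]);ey=np.array([-ex[1],ex[0]])
    L=np.stack([(P[...,:2]-h0)@ex,(P[...,:2]-h0)@ey,P[...,2]],-1)
    m=(abs(L[...,1])<.045)&(L[...,2]>.21)&(L[...,2]<.26)&(abs(L[...,0])<.1)
    Q=L[m]; print(n,len(Q),np.round(np.median(Q,0),4) if len(Q) else None, np.round(np.percentile(Q,[5,95],axis=0),3) if len(Q) else None)
u=proj(c,[.65,0,.235]);print(u)
print(np.round(atz(c,(240+278.5)/2,(139.5+147.4)/2,.235),4))
for th in (1.35,1.4,1.45,1.5,1.55,1.6):
    x=-.1936*np.cos(th+.261);z=.042+.1936*np.sin(th+.261);w=h0+x*ex
    print(th,round(x,4),np.round(w,4),round(z,4),np.round(proj(c,[*w,z]),1),np.round(proj(s,[*w,z]),1))
E
```

```text
top 207 [0.0274 0.0004 0.2373] [[ 0.024 -0.04   0.233]
 [ 0.033  0.04   0.24 ]]
scene 149 [0.0323 0.004  0.2362] [[ 0.027 -0.037  0.215]
 [ 0.037  0.044  0.238]]
[257.91320699 140.47057708]
[ 0.6437 -0.0028  0.235 ]
1.35 0.0078 [0.6249 0.0038] 0.2354 [256.1 152.3] [257.1 205.9]
1.4 0.0174 [0.6344 0.0018] 0.2348 [257.  147.9] [253.1 207.1]
1.45 0.0271 [ 6.438e-01 -1.000e-04] 0.2337 [258.  143.5] [249.1 208.4]
1.5 0.0366 [ 0.6532 -0.002 ] 0.2321 [259.  139.2] [245.2 209.9]
1.55 0.0461 [ 0.6624 -0.0039] 0.23 [260.  135.1] [241.3 211.5]
1.6 0.0554 [ 0.6716 -0.0057] 0.2275 [260.9 131. ] [237.5 213.2]
```

send_rows --steps '[0.06,0,0,-0.03,-0.18,0.05,0,0,-0.04,-0.36,0.05,0,0,-0.04,-0.54,0.05,0,0,-0.04,-0.72,0.05,0,0,-0.04,-0.9,0.05,0,0,-0.04,-1.08,0.05,0,0,-0.04,-1.26,0.05,0,0,-0.04,-1.44]' --force 10

```text
time: 31.72
position: [0.4279, 0.0464, 0.3046]
tool_rot: [0.813, 0.583, -0.008, 0.001]
ft_force: [-0.2, 0.6, 0.2]
grip_width: 0.0499
```

```bash
python3 - <<'E'
from h import *
rel(.6447,-.0003,.29,1.371)
E
```

```text
t 31.73 at [0.4279 0.0464 0.3046] head 1.244 q1,q6 [-0.14  0.19] g 0.0499 F [-0.2  0.6  0.2]
  -> shift [0.0255 0.2204 0.0127] turn -0.127
```

send_rows --steps '[0.05,0.025,0.22,0.013,-0.127,0.05,0.025,0.22,0.013,-0.127,0.05,0.025,0.22,0.013,-0.127,0.05,0.025,0.22,0.013,-0.127,0.05,0.025,0.22,0.013,-0.127,0.05,0.025,0.22,0.013,-0.127]'

```text
time: 32.48
position: [0.6435, -0.0008, 0.2873]
tool_rot: [0.774, 0.633, -0.01, -0.001]
ft_force: [-0.2, -0.5, 0.8]
grip_width: 0.0499
```

```bash
python3 - <<'E'
from h import *
s=shot("scene");save(s,"s18.png",(190,120,310,240),5)
rel(.6447,-.0003,.2195,1.371)
E
```

```text
t 32.52 at [ 6.432e-01 -5.000e-04  2.882e-01] head 1.371 q1,q6 [-0.17  0.03] g 0.0501 F [-0.4 -0.7 -0.5]
  -> shift [0.0015 0.0022 0.0686] turn 0.0
```

View pics/s18.png

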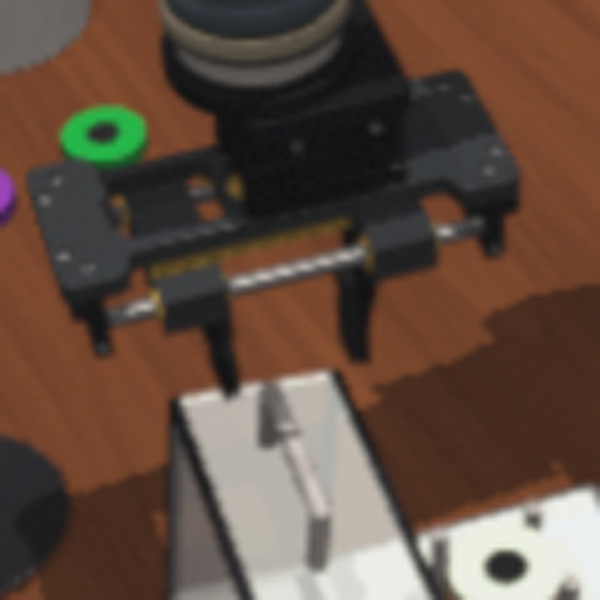

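The open fingers, at (225,385) and (360,355), straddle the line of the bar, which ends at (270,385) and (320,510). Descending to pinch it.

send_rows --steps '[0.05,0.001,0.002,0.03,0,0.05,0.001,0.002,0.055,0,0.05,0.001,0.002,0.068,0,0.05,0.001,0.002,0.068,0,0.03,0.001,0.002,0.068,0,0.02,0.001,0.002,0.068,0,0.015,0.001,0.002,0.068,0]'

```text
time: 33.4
position: [0.6448, -0.0007, 0.2209]
tool_rot: [0.774, 0.633, -0.009, 0.0]
ft_force: [0.7, -0.1, 0.5]
grip_width: 0.0275
```

```bash
python3 - <<'E'
from h import *
s=shot("scene");save(s,"s19.png",(190,120,310,240),5)
rel(.6447,-.0003,.2195,1.371)
E
```

```text
t 33.45 at [ 0.6447 -0.0008  0.2208] head 1.371 q1,q6 [-0.17  0.04] g 0.0239 F [-0.  -0.6  1.4]
  -> shift [ 0.0005 -0.0001  0.0012] turn 0.0
```

View pics/s19.png

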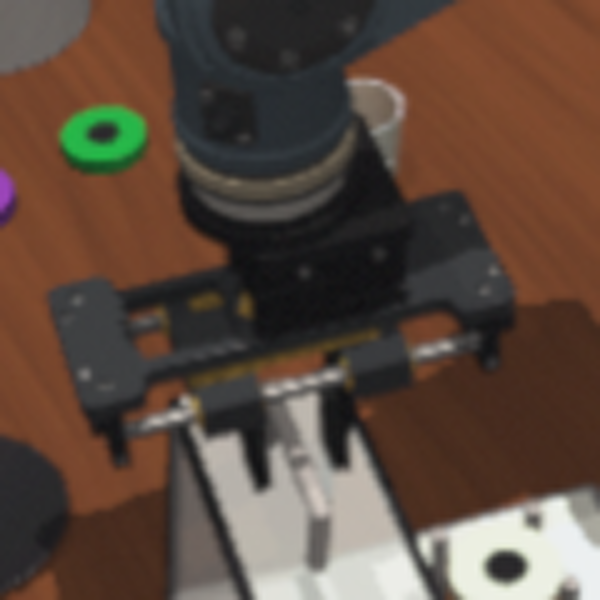

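send_rows --steps '[0.005,0,0,0.001,0,0.005,0,0,0.001,0,0.005,0,0,0.001,0]'

```text
time: 33.83
position: [0.6452, -0.0009, 0.2199]
tool_rot: [0.774, 0.633, -0.008, 0.001]
ft_force: [1.4, -0.3, 0.2]
grip_width: 0.0094
```

```bash
python3 - <<'E'
from h import *
rel(.6447,-.0003,.2195,1.371)
# arc table
R=.1936;a=.261
t0=1.455
for th in np.arange(1.455,-.08,-.06):
    print(round(th,3),np.round([-R*np.cos(th+a)+R*np.cos(t0+a), -(R*np.sin(th+a)-R*np.sin(t0+a))],4))
E
```

```text
t 33.83 at [ 0.6452 -0.0009  0.2199] head 1.371 q1,q6 [-0.17  0.04] g 0.0094 F [ 1.4 -0.3  0.2]
  -> shift [ 0.0005 -0.0006  0.0004] turn 0.0
1.455 [ 0. -0.]
1.395 [-0.0115 -0.0013]
1.335 [-0.0231 -0.002 ]
1.275 [-0.0347 -0.0019]
1.215 [-0.0463 -0.0012]
1.155 [-0.0579  0.0003]
1.095 [-0.0693  0.0024]
1.035 [-0.0805  0.0052]
0.975 [-0.0916  0.0087]
0.915 [-0.1025  0.0129]
0.855 [-0.1131  0.0176]
0.795 [-0.1233  0.0231]
0.735 [-0.1333  0.0291]
0.675 [-0.1428  0.0357]
0.615 [-0.152   0.0428]
0.555 [-0.1607  0.0505]
0.495 [-0.1689  0.0587]
0.435 [-0.1766  0.0674]
0.375 [-0.1838  0.0766]
0.315 [-0.1904  0.0861]
0.255 [-0.1964  0.096 ]
0.195 [-0.2018  0.1063]
0.135 [-0.2066  0.1169]
0.075 [-0.2108  0.1277]
0.015 [-0.2143  0.1388]
-0.045 [-0.2171  0.1501]
```

The bar is pinched (opening 9.4 mm). Lowering the hood along its arc.

send_rows --steps '[0.005,0,-0.0115,-0.0013,0,0.005,0,-0.023,-0.002,0,0.005,0,-0.0347,-0.0019,0,0.005,0,-0.0463,-0.0012,0,0.005,0,-0.058,0.0003,0,0.005,0,-0.0693,0.0024,0,0.005,0,-0.0805,0.0052,0,0.005,0,-0.0805,0.0052,0]'

```text
time: 34.83
position: [0.5631, 0.0154, 0.2149]
tool_rot: [0.774, 0.633, -0.011, -0.002]
ft_force: [-2.6, -2.9, 2.6]
grip_width: 0.0092
```

```bash
cat >> h.py <<'E'
def arc(off=.0145,dth=.06,n=8,h0=(.6173,.0053),yaw=-.2):
    from scipy.spatial.transform import Rotation as R_
    o=robot.get_obs();M=R_.from_quat(o["tool_rot"]).as_matrix();p=o["position"]
    ex=np.array([np.cos(yaw),np.sin(yaw)]);x=(p[:2]-h0)@ex;z=p[2]+off-.042
    th=np.pi-np.arctan2(z,x)-.261;Rr=np.hypot(x,z)
    print("theta",round(th,3),"R",round(Rr,4),"t",o["time"],"g",o["grip_width"],"F",np.round(o["ft_force"],1))
    lat=-((p[:2]-h0)@np.array([-ex[1],ex[0]]))
    for i in range(1,n+1):
        t=max(th-dth*i,-.02);w=np.array([*(np.array(h0)-.1936*np.cos(t+.261)*ex),.042+.1936*np.sin(t+.261)-off])
        print(round(t,3),np.round(M.T@(w-p),4))
E
python3 - <<'E'
from h import *
arc()
E
```

```text
theta 1.024 R 0.1953 t 34.825 g 0.009188450761480784 F [-2.6 -2.9  2.6]
0.964 [ 0.0009 -0.0105  0.0054]
0.904 [ 0.001  -0.0212  0.0099]
0.844 [ 0.0011 -0.0316  0.0149]
0.784 [ 0.0012 -0.0418  0.0206]
0.724 [ 0.0013 -0.0515  0.0269]
0.664 [ 0.0014 -0.0609  0.0338]
0.604 [ 0.0015 -0.0699  0.0412]
0.544 [ 0.0016 -0.0783  0.0491]
```

send_rows --steps '[0.005,0.001,-0.0108,0.0042,0,0.005,0.001,-0.0215,0.0087,0,0.005,0.001,-0.032,0.0138,0,0.005,0.001,-0.0422,0.0195,0,0.005,0.001,-0.052,0.0258,0,0.005,0.001,-0.0615,0.0327,0,0.005,0.001,-0.0706,0.0402,0,0.005,0.001,-0.0706,0.0402,0]'

```text
time: 35.83
position: [0.4917, 0.0303, 0.1742]
tool_rot: [0.774, 0.633, -0.012, -0.003]
ft_force: [2.8, -3.9, -6.4]
grip_width: 0.0093
```

```bash
python3 - <<'E'
from h import *
arc()
s=shot("scene");save(s,"s20.png",(190,120,350,280),4)
E
```

```text
theta 0.592 R 0.1948 t 35.825 g 0.009332091271188905 F [ 2.8 -3.9 -6.4]
0.532 [ 0.0006 -0.0076  0.0089]
0.472 [ 0.0008 -0.0154  0.0175]
0.412 [ 0.0009 -0.0228  0.0265]
0.352 [ 0.001  -0.0296  0.0359]
0.292 [ 0.0012 -0.0358  0.0457]
0.232 [ 0.0013 -0.0414  0.0559]
0.172 [ 0.0015 -0.0464  0.0664]
0.112 [ 0.0017 -0.0507  0.0771]
```

View pics/s20.png

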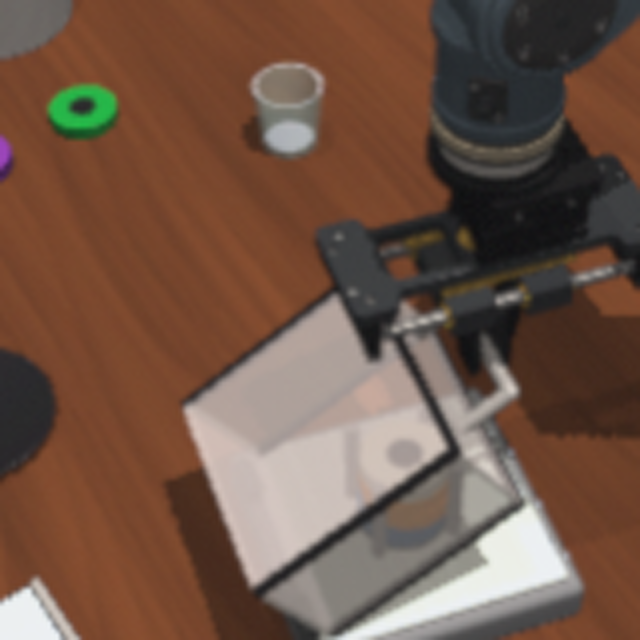

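The hood is about halfway down with the bar still pinched at (505,385), and nothing is touching the stack. Continuing.

send_rows --steps '[0.005,0.001,-0.0083,0.0082,0,0.005,0.001,-0.016,0.0168,0,0.005,0.001,-0.0235,0.0258,0,0.005,0.001,-0.0303,0.0353,0,0.005,0.001,-0.0366,0.0452,0,0.005,0.001,-0.0422,0.0554,0,0.005,0.001,-0.0422,0.0554,0]'

```text
time: 36.75
position: [0.4489, 0.0394, 0.1186]
tool_rot: [0.774, 0.633, -0.012, -0.004]
ft_force: [2.2, -1.9, -5.1]
grip_width: 0.0094
```

```bash
python3 - <<'E'
from h import *
arc(dth=.04)
E
```

```text
theta 0.226 R 0.1945 t 36.75 g 0.009393901493291161 F [ 2.2 -1.9 -5.1]
0.186 [ 0.0001 -0.0026  0.0074]
0.146 [ 0.0002 -0.0056  0.0145]
0.106 [ 0.0003 -0.0084  0.0217]
0.066 [ 0.0004 -0.0109  0.0291]
0.026 [ 0.0005 -0.0131  0.0365]
-0.014 [ 0.0006 -0.015   0.044 ]
-0.02 [ 0.0007 -0.0152  0.0452]
-0.02 [ 0.0007 -0.0152  0.0452]
```

Slower for the last stretch.

send_rows --steps '[0.005,0,-0.0018,0.0036,0,0.005,0,-0.0034,0.0074,0,0.005,0,-0.005,0.011,0,0.005,0,-0.0064,0.0145,0,0.005,0,-0.0079,0.018,0,0.005,0,-0.0092,0.0217,0,0.005,0,-0.0105,0.0255,0,0.005,0,-0.0117,0.029,0]'

```text
time: 37.75
position: [0.4369, 0.0417, 0.0896]
tool_rot: [0.774, 0.633, -0.012, -0.003]
ft_force: [2.9, -0.5, 1.9]
grip_width: 0.0094
```

```bash
python3 - <<'E'
from h import *
arc(dth=.02)
E
```

```text
theta 0.065 R 0.1942 t 37.75 g 0.00944369624196795 F [ 2.9 -0.5  1.9]
0.045 [ 0.0003 -0.0006  0.0039]
0.025 [ 0.0003 -0.0016  0.0076]
0.005 [ 0.0004 -0.0026  0.0114]
-0.015 [ 0.0004 -0.0035  0.0151]
-0.02 [ 0.0004 -0.0037  0.016 ]
-0.02 [ 0.0004 -0.0037  0.016 ]
-0.02 [ 0.0004 -0.0037  0.016 ]
-0.02 [ 0.0004 -0.0037  0.016 ]
```

send_rows --steps '[0.005,0,-0.0008,0.002,0,0.005,0,-0.0012,0.004,0,0.005,0,-0.0017,0.006,0,0.005,0,-0.0022,0.008,0,0.005,0,-0.0027,0.01,0,0.005,0,-0.003,0.012,0,0.005,0,-0.003,0.012,0]'

```text
time: 38.62
position: [0.4345, 0.0421, 0.0787]
tool_rot: [0.774, 0.633, -0.011, -0.003]
ft_force: [2.2, -0.3, 10.6]
grip_width: 0.0095
```

```bash
python3 - <<'E'
from h import *
arc(dth=.02,n=2)
s=shot("scene");save(s,"s21.png",(200,150,350,300),4)
P=cloud(s);print([np.round(bydepth(s,u,v)[0],3) for u,v in [(270,215),(285,225),(260,230)]])
E
```

```text
theta 0.007 R 0.1934 t 38.625 g 0.009534535505062728 F [ 2.2 -0.3 10.6]
-0.013 [ 0.0003 -0.0011  0.0037]
-0.02 [ 0.0003 -0.0014  0.005 ]
[array([ 0.569, -0.039,  0.129]), array([0.554, 0.012, 0.131]), array([ 0.614, -0.01 ,  0.126])]
```

View pics/s21.png

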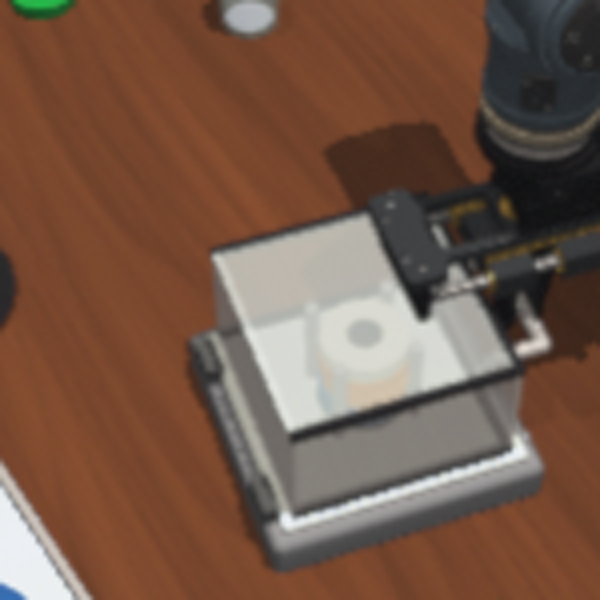

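The hood looks shut, with a contact force of about 10 N. One small extra push to make sure.

send_rows --steps '[0.005,0,0,0.001,0,0.005,0,0,0.002,0,0.005,0,0,0.002,0]'

```text
time: 39.05
position: [0.4345, 0.0421, 0.0778]
tool_rot: [0.774, 0.633, -0.011, -0.002]
ft_force: [0.7, 0.5, 13.9]
grip_width: 0.0097
```

send_rows --steps '[0.005,0,0,-0.001,0,0.022,0,0,-0.001,0,0.022,0,0,-0.001,0,0.022,0,0,-0.02,0,0.022,0,0,-0.05,0,0.03,0,0,-0.1,0,0.06,0,0,-0.14,0,0.06,0,0,-0.14,0]'

```text
time: 40.05
position: [0.4381, 0.0436, 0.2199]
tool_rot: [0.774, 0.633, -0.009, -0.001]
ft_force: [0.2, 0.1, -0.3]
grip_width: 0.0423
```

```bash
python3 - <<'E'
from h import *
s=shot("scene");save(s,"s22.png",(200,150,440,350),3.2)
P=cloud(s);h0=np.array([.6173,.0053]);ex=np.array([np.cos(-.2),np.sin(-.2)]);ey=np.array([-ex[1],ex[0]])
L=np.stack([(P[...,:2]-h0)@ex,(P[...,:2]-h0)@ey,P[...,2]],-1)
m=(abs(L[...,1])<.06)&(L[...,0]<-.02)&(L[...,0]>-.14)&(L[...,2]>.115)&(L[...,2]<.16)
Q=L[m];A=np.c_[Q[:,0],np.ones(len(Q))];k=np.linalg.lstsq(A,Q[:,2],rcond=None)[0];print("top slope",k,len(Q))
m=(abs(L[...,1])<.045)&(L[...,0]<-.17)&(L[...,0]>-.21)&(L[...,2]>.07)&(L[...,2]<.11)
Q=L[m];print("bar",len(Q),np.round(np.median(Q,0),4))
print("stop",dfind(s,.367,.2565,.024,.055,.03))
rel(.367,.2565,.2,.4)
print(robot.get_obs()["q"])
E
```

```text
top slope [-0.00597586  0.12887028] 1709
bar 120 [-0.182   0.0007  0.096 ]
stop (array([0.3677, 0.2577, 0.0214, 0.0761]), 185, array([0.3697, 0.2585]))
t 40.1 at [0.4367 0.0437 0.2182] head 1.371 q1,q6 [-0.15  0.06] g 0.0464 F [-0.7  0.1 -0.3]
  -> shift [ 0.195  -0.1102  0.0175] turn 0.971
[-0.14709889  0.29291816  1.87087949 -0.01480834  0.9950831   0.06085085]
```

View pics/s22.png

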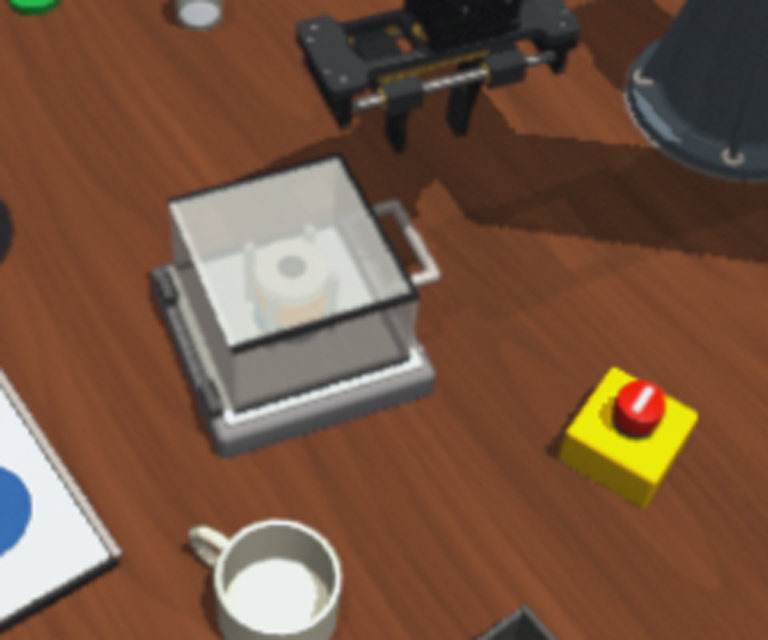

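The hood is shut (top level at 129 mm, bar at its shut position) and the stop is still latched. Going to grip the red head at (640,405) in the crop.

```bash
python3 - <<'E'
from h import *
rel(.367,.2565,.16,1.371)
E
```

```text
t 40.1 at [0.4367 0.0437 0.2182] head 1.371 q1,q6 [-0.15  0.06] g 0.0464 F [-0.7  0.1 -0.3]
  -> shift [ 0.1955 -0.1096  0.0575] turn 0.0
```

send_rows --steps '[0.065,0.195,-0.11,0,0,0.065,0.195,-0.11,0.02,0,0.065,0.195,-0.11,0.04,0,0.065,0.195,-0.11,0.06,0,0.065,0.195,-0.11,0.08,0,0.065,0.195,-0.11,0.1,0,0.065,0.195,-0.11,0.1,0]' --force 15

```text
time: 40.98
position: [0.3625, 0.2546, 0.1149]
tool_rot: [0.774, 0.633, -0.015, -0.004]
ft_force: [-1.1, -0.1, 0.6]
grip_width: 0.065
```

```bash
python3 - <<'E'
from h import *
s=shot("scene");save(s,"s23.png",(330,200,470,330),5)
rel(.367,.2565,.058,1.371)
E
```

```text
t 41.02 at [0.3637 0.2549 0.1159] head 1.371 q1,q6 [0.36 0.56] g 0.0646 F [-0.1 -0.3 -0.4]
  -> shift [0.0032 0.0041 0.0578] turn 0.0
```

View pics/s23.png

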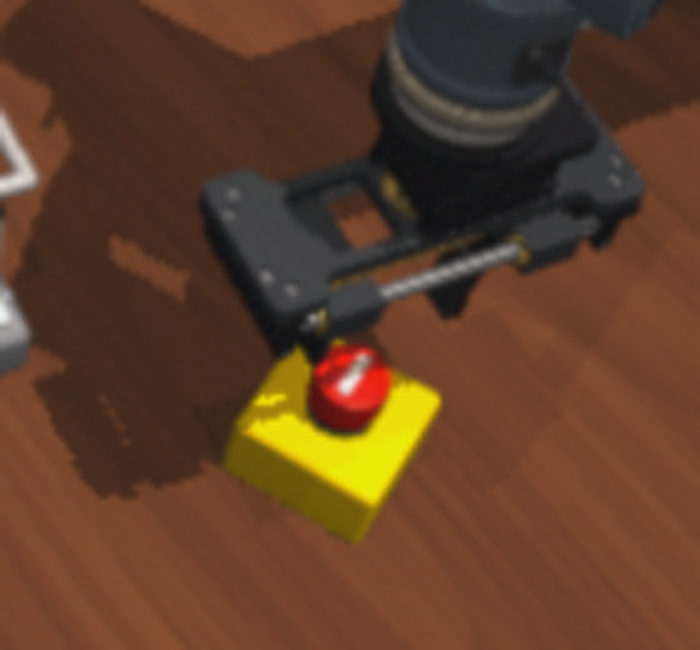

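The fingers straddle the head, which is at (350,385). Descending and closing.

send_rows --steps '[0.065,0.0025,0.003,0.02,0,0.065,0.0025,0.003,0.04,0,0.065,0.0025,0.003,0.056,0,0.065,0.0025,0.003,0.056,0,0.045,0.0025,0.003,0.056,0,0.036,0.0025,0.003,0.056,0,0.036,0.0025,0.003,0.056,0,0.036,0.0025,0.003,0.056,0]'

```text
time: 42.02
position: [0.3661, 0.2562, 0.0603]
tool_rot: [0.774, 0.633, -0.013, -0.003]
ft_force: [0.1, -0.9, 1.4]
grip_width: 0.0395
```

```bash
python3 - <<'E'
from h import *
rel(.367,.2565,.058,1.371)
s=shot("scene");save(s,"s24.png",(330,200,470,330),5)
E
```

```text
t 42.02 at [0.3661 0.2562 0.0603] head 1.371 q1,q6 [0.36 0.56] g 0.0395 F [ 0.1 -0.9  1.4]
  -> shift [0.0005 0.0008 0.0022] turn 0.0
```

View pics/s24.png

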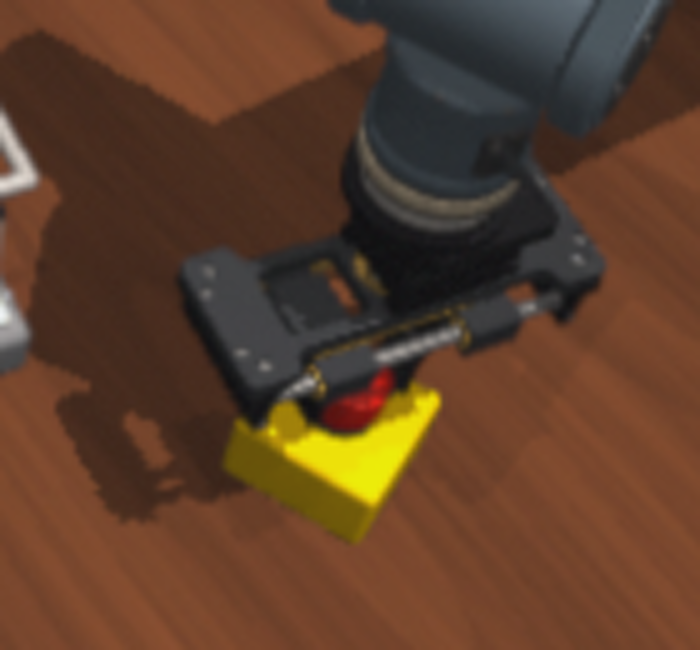

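The head is gripped at 39.5 mm. Twisting clockwise seen from above, which is + about the downward tool z.

send_rows --steps '[0.03,0,0,0,0.15,0.03,0,0,0,0.3,0.03,0,0,0,0.45,0.03,0,0,0,0.6,0.03,0,0,0,0.75,0.03,0,0,0,0.9,0.03,0,0,0,1.05,0.03,0,0,0,1.05]'

```text
time: 43.08
position: [0.3662, 0.2562, 0.0605]
tool_rot: [0.987, 0.161, -0.012, 0.004]
ft_force: [-0.2, -1.5, 3.7]
grip_width: 0.0395
```

```bash
python3 - <<'E'
from h import *
o=robot.get_obs();print(o["moment"]);rel(.367,.2565,.058,1.371)
s=shot("scene");save(s,"s25.png",(330,200,470,330),5)
E
```

```text
[ 0.06056917  0.07753419 -0.10112828]
t 43.08 at [0.3662 0.2562 0.0605] head 0.323 q1,q6 [0.36 1.61] g 0.0395 F [-0.2 -1.5  3.7]
  -> shift [ 0.0009 -0.      0.0025] turn -1.048
```

View pics/s25.png

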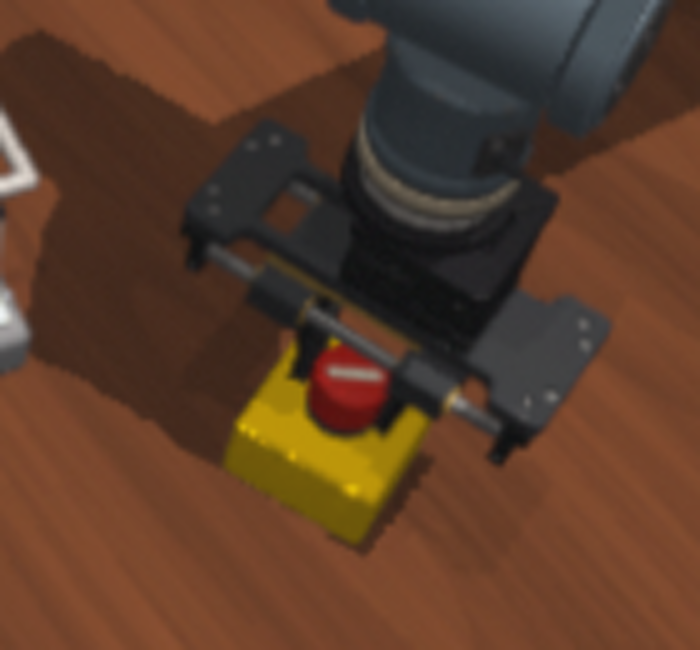

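The white bar has turned clearly clockwise and the spring is pushing up at 3.7 N. Letting go and retreating.

send_rows --steps '[0.065,0,0,0,0,0.065,0,0,0,0,0.065,0,0,0,0,0.065,0,0,-0.03,0,0.065,0,0,-0.08,0,0.065,0,0,-0.14,0,0.065,0,0,-0.18,0,0.065,0,0,-0.18,0]'

```text
time: 44.12
position: [0.3724, 0.2592, 0.2434]
tool_rot: [0.987, 0.161, -0.008, 0.003]
ft_force: [-0.0, 0.7, -0.2]
grip_width: 0.0649
```

```bash
python3 - <<'E'
from h import *
s=shot("scene");save(s,"s26.png",(120,130,440,370),2.4)
print("stop",dfind(s,.367,.2565,.024,.06,.03),bydepth(s,400,272)[0])
P=cloud(s);h0=np.array([.6173,.0053]);ex=np.array([np.cos(-.2),np.sin(-.2)]);ey=np.array([-ex[1],ex[0]])
L=np.stack([(P[...,:2]-h0)@ex,(P[...,:2]-h0)@ey,P[...,2]],-1)
m=(abs(L[...,1])<.06)&(L[...,0]<-.02)&(L[...,0]>-.14)&(L[...,2]>.115)&(L[...,2]<.16)
Q=L[m];A=np.c_[Q[:,0],np.ones(len(Q))];print("top slope",np.linalg.lstsq(A,Q[:,2],rcond=None)[0])
c=shot("top");save(c,"t26.png");rel(.367,.2565,.2,0)
E
```

```text
stop (array([0.3667, 0.2575, 0.0211, 0.083 ]), 193, array([0.3701, 0.2587])) [0.36703659 0.25360665 0.08406789]
top slope [-0.00658058  0.12885434]
t 44.23 at [0.3698 0.2581 0.2401] head 0.324 q1,q6 [0.36 1.61] g 0.065 F [-0.4  0.2 -0.3]
  -> shift [-0.0021  0.0005  0.0402] turn 0.324
```

View pics/s26.png

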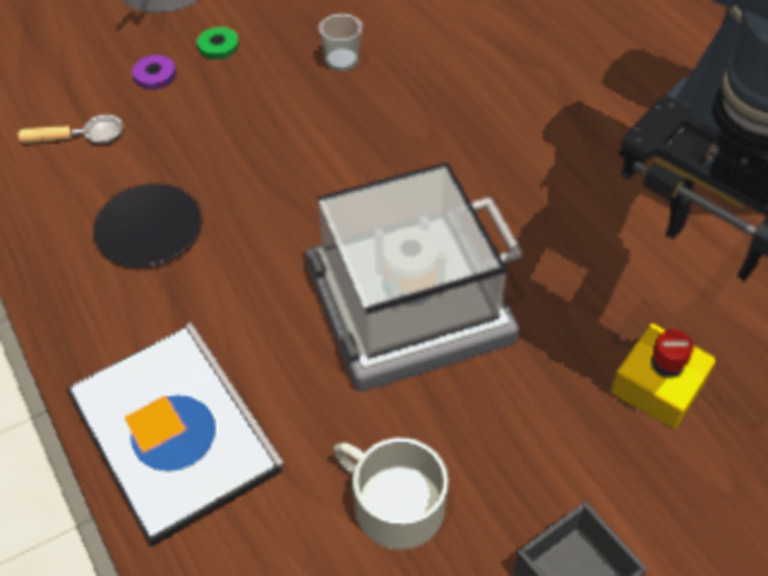

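View pics/t26.png

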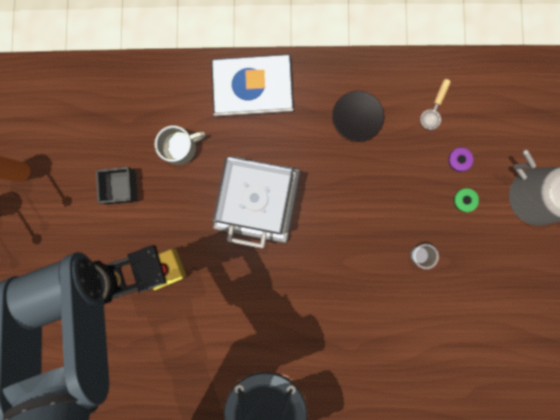

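The stop is up at 84 mm and no loose sieve is left. I'm letting a moment pass, then rechecking the hood's levelness against the table plane in the same camera.

send_rows --steps '[0.065,0,0,-0.02,0,0.065,0,0,-0.02,0,0.065,0,0,-0.02,0,0.065,0,0,-0.02,0]'

```text
time: 44.72
position: [0.3695, 0.258, 0.2589]
tool_rot: [0.987, 0.161, -0.014, 0.004]
ft_force: [0.4, 0.8, 0.8]
grip_width: 0.0651
```

```bash
python3 - <<'E'
from h import *
h0=np.array([.6173,.0053]);ex=np.array([np.cos(-.2),np.sin(-.2)]);ey=np.array([-ex[1],ex[0]])
for n in ("scene","top"):
    s=shot(n);P=cloud(s)
    L=np.stack([(P[...,:2]-h0)@ex,(P[...,:2]-h0)@ey,P[...,2]],-1)
    def fit(m):
        Q=L[m];A=np.c_[Q[:,0],Q[:,1],np.ones(len(Q))];return np.round(np.linalg.lstsq(A,Q[:,2],rcond=None)[0],4),len(Q)
    print(n,"top",fit((abs(L[...,1])<.06)&(L[...,0]<-.02)&(L[...,0]>-.14)&(L[...,2]>.12)&(L[...,2]<.14)))
    print(n,"table",fit((abs(L[...,2])<.01)&(abs(L[...,1])<.25)&(abs(L[...,0]+.07)<.25)))
    m=(abs(L[...,1])<.035)&(L[...,0]<-.17)&(L[...,0]>-.21)&(L[...,2]>.085)&(L[...,2]<.11);print("bar",np.round(np.median(L[m],0),4),np.round(np.percentile(L[m][:,2],90),4))
    if n=="scene": save(s,"s27.png",(360,230,440,310),6)
E
```

```text
scene top (array([-0.0054, -0.0006,  0.129 ]), 1711)
scene table (array([ 0.0014,  0.0023, -0.0002]), 18644)
bar [-0.1825 -0.0015  0.0959] 0.0988
top top (array([-0.0051,  0.0005,  0.1299]), 2668)
top table (array([ 0.0022, -0.0001,  0.0003]), 28149)
bar [-0.1866  0.0005  0.0966] 0.0998
```

View pics/s27.png

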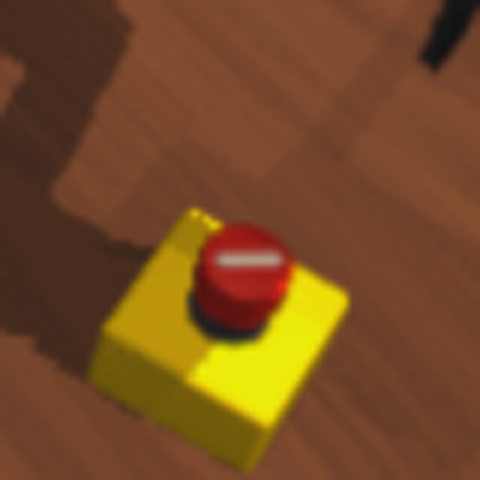

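Both cameras show the hood's front about 1 mm high (0.005 rad), probably lifted as I eased off before letting go of the bar. I'll press the bar down gently with closed fingers.

```bash
python3 - <<'E'
from h import *
rel(.434,.0424,.18,.324)
E
```

```text
t 44.83 at [0.3698 0.2581 0.2593] head 0.324 q1,q6 [0.36 1.61] g 0.0651 F [ 0.1 -0.4  0.4]
  -> shift [-0.0056  0.2247  0.0803] turn -0.0
```

send_rows --steps '[0,-0.006,0.225,0.01,0,0,-0.006,0.225,0.02,0,0,-0.006,0.225,0.04,0,0,-0.006,0.225,0.06,0,0,-0.006,0.225,0.08,0,0,-0.006,0.225,0.11,0,0,-0.006,0.225,0.14,0,0,-0.006,0.225,0.14,0]'

```text
time: 45.82
position: [0.4305, 0.0413, 0.1188]
tool_rot: [0.987, 0.161, -0.016, 0.003]
ft_force: [0.3, -0.3, 0.6]
grip_width: 0.0012
```

```bash
python3 - <<'E'
from h import *
rel(.434,.0424,.097,.324)
s=shot("scene");save(s,"s28.png",(250,160,370,280),5)
print("stop",dfind(s,.367,.2565,.024,.06,.03))
save(s,"s28b.png",(360,230,440,310),4)
E
```

```text
t 45.83 at [0.4305 0.0413 0.1188] head 0.323 q1,q6 [-0.15  1.11] g 0.0012 F [ 0.3 -0.3  0.6]
  -> shift [0.0043 0.0001 0.0216] turn -0.001
stop (array([0.3683, 0.2563, 0.0209, 0.0831]), 193, array([0.37  , 0.2584]))
```

View pics/s28.png

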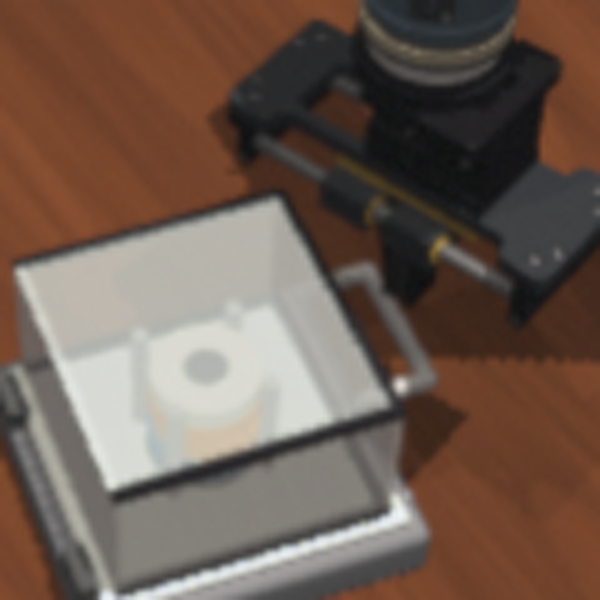

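View pics/s28b.png

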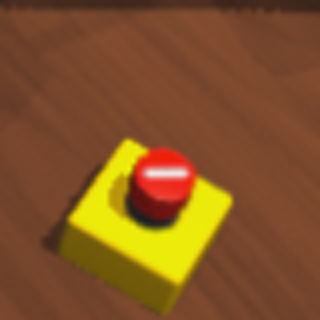

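The closed fingers are above the bar, at (410,295). Pressing gently.

send_rows --steps '[0,0.004,0,0.012,0,0,0.004,0,0.018,0,0,0.004,0,0.021,0,0,0.004,0,0.0225,0,0,0.004,0,0.0235,0,0,0.004,0,0.0235,0]'

```text
time: 46.62
position: [0.4347, 0.0424, 0.0971]
tool_rot: [0.987, 0.161, -0.014, 0.004]
ft_force: [-1.1, 0.5, 7.5]
grip_width: 0.0004
```

send_rows --steps '[0,0,0,0.001,0,0,0,0,0.002,0,0,0,0,0.002,0]'

```text
time: 47.0
position: [0.4348, 0.0424, 0.0968]
tool_rot: [0.987, 0.161, -0.014, 0.004]
ft_force: [-2.6, 0.2, 16.8]
grip_width: 0.0003
```

send_rows --steps '[0,0,0,-0.02,0,0,0,0,-0.08,0,0,0,0,-0.14,0,0,0,0,-0.2,0,0,0,0,-0.2,0,0,0,0,-0.2,0]'

```text
time: 47.75
position: [0.4392, 0.0449, 0.2965]
tool_rot: [0.987, 0.161, -0.014, 0.004]
ft_force: [-0.1, 0.6, -0.1]
grip_width: 0.0001
```

```bash
python3 - <<'E'
from h import *
h0=np.array([.6173,.0053]);ex=np.array([np.cos(-.2),np.sin(-.2)]);ey=np.array([-ex[1],ex[0]])
s=shot("scene");P=cloud(s)
L=np.stack([(P[...,:2]-h0)@ex,(P[...,:2]-h0)@ey,P[...,2]],-1)
m=(abs(L[...,1])<.06)&(L[...,0]<-.02)&(L[...,0]>-.14)&(L[...,2]>.12)&(L[...,2]<.14)
Q=L[m];A=np.c_[Q[:,0],Q[:,1],np.ones(len(Q))];print(np.round(np.linalg.lstsq(A,Q[:,2],rcond=None)[0],4),len(Q))
m=(abs(L[...,1])<.035)&(L[...,0]<-.17)&(L[...,0]>-.21)&(L[...,2]>.085)&(L[...,2]<.11);print("bar",np.round(np.median(L[m],0),4))
print("stop",dfind(s,.367,.2565,.024,.06,.03))
save(s,"s29.png",(120,130,440,370),2.4)
E
```

```text
[ 1.00e-04 -2.00e-04  1.29e-01] 1714
bar [-0.183   0.0015  0.0948]
stop (array([0.3675, 0.2575, 0.0205, 0.0827]), 186, array([0.3696, 0.2584]))
```

View pics/s29.png

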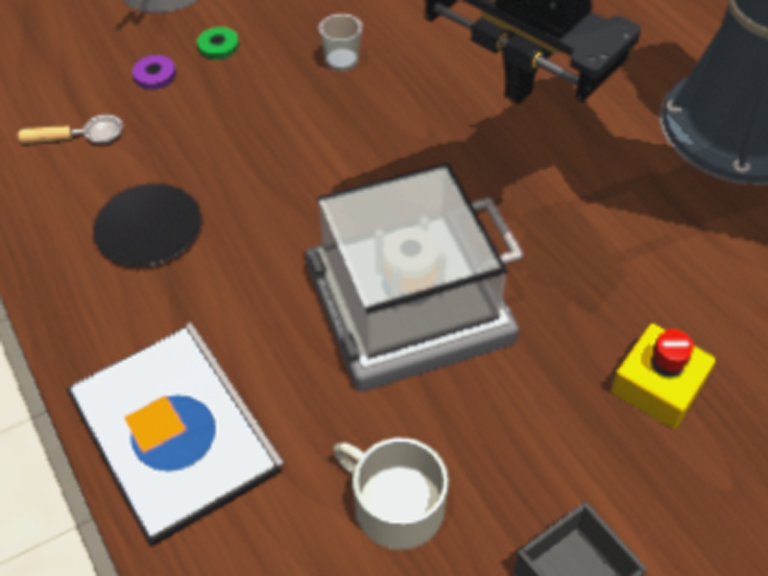

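```bash
python3 - <<'E'
from rig import hand_in
print(hand_in())
E
```

```text
the job is handed in; nothing more can be done
None
```

The shaker is ready and the job is handed in, at about 48 s of the 210 s allowed. One deviation: the hood stood about 1 mm open at the moment the stop popped up.

- **Stop:** I pressed it until it latched (top at about 76 mm). After the hood was lowered I twisted it clockwise 1.05 rad, and it popped back up (top at 83–84 mm).
- **Stack:** The pan, both orange sieves on the table and the white cover are in the pocket. The top measures 102 mm, as expected. I saw no third sieve.
- **Hood:** I lowered it by its bar until it met its stop, pressing about 14 N. It then appears to have lifted about 1 mm at the front (0.005 rad) as I let go of the bar, and I only noticed after the twist. I pressed it down again (about 17 N at most), and the last check shows its top level at 129 mm with the bar at its shut height.
- **White bar on the red head:** It was still at the twisted angle in the last picture and had not visibly turned back, although the head is up.
- **Glass and cup:** I did not touch them, and they look unmoved in the last picture.

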